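Move a filter plug with sprung tongs from a photometer pocket to its holder

TASK

Take the sprung tongs from the blue stand, squeeze them on the yellow head of the filter plug deep in the photometer's pocket and draw it out. Set the plug's steel foot into the brass sleeve of the black filter holder and press it straight down with the tongs until the sleeve stops; then keep pressing with about 15 N for half a second, never with more than 25 N. Let the plug go there and stand the tongs upright in the blue stand again; the gripper itself must not touch the plug or the filter holder, the photometer must not be jabbed or pressed with more than 25 N, and the bottle, beaker and dish stay where they are.

Things in the scene. Friction and masses are not known exactly. Their poses are not given: they have to be found in the camera images.
- tongs: Sprung steel tongs with red grips, 80 g, upright in the blue stand. Origin midway between the tips, at their lower ends; z up to the bow, jaws close along y. Blades 10 mm wide (x), 3 mm thick; open, the tips are 24 mm apart inside, 30 mm outside, so straight down they land on a 28 mm flange; holding 10 mm they are parallel
- tongs_grip (a point): Middle of the red grips, 87 mm above the tips. Grips 22 mm wide (x), 64 to 108 mm above the tips, 30 mm over their outer faces when open, 26 mm with 10 mm between the tips. Springs: 10 N a side starts closing them, 16 N holds 10 mm; 0.3 of any further force reaches the tips. Held 28 to 29 mm wide they are carried safely, still open
- stand: Blue tongs stand, fixed, block 70 x 80 x 56 mm on a 100 x 100 mm plate; origin under its centre, z up. In its top a slot 16 mm (x) by 36 mm (y), 50 mm deep, with a 3 mm chamfer, in which the tips stand with the tongs' y along the stand's y (either way round)
- stand_mouth (a point): Centre of the stand's slot at its top face, 56 mm above the table
- stand_floor (a point): Centre of the floor of the stand's slot, where the tongs' tips stand, 6 mm above the table
- photometer: Photometer, fixed, aluminium on a black foot, 150 x 130 x 90 mm; origin under its centre, z up. In the middle of its top a pocket 33 mm (x) by 46 mm (y), 55 mm deep; the pocket's floor has a round seat, 16.5 mm wide and 15 mm deep, for the plug's foot. A black eyepiece 26 mm wide stands 36 mm above the top at x 55, y 45 mm
- pocket_mouth (a point): Centre of the pocket's mouth at the photometer's top face, 90 mm above the table
- plug: Filter plug, 30 g, 33 mm tall; origin at the centre of its underside, z up. Steel foot 15 mm across, 14 mm long, chamfered 2 mm; orange round flange 28 mm across, 14 to 19 mm up; yellow square head 10 x 10 mm, 19 to 33 mm up, faces square to x and y. It starts upright, flange on the pocket's floor (flange top 50 mm below the mouth), turned up to 0.15 rad from the photometer's axes
- filter_holder: Filter holder, fixed, black block 90 x 90 x 50 mm on a 130 x 110 mm plate; origin under its centre, z up. A square brass sleeve 40 x 40 mm stands out of its top
- sleeve_mouth (a point): Centre of the brass sleeve's mouth in its top face; moves with the sleeve, 62 mm above the table at the start at most and 54 mm when the sleeve is fully down. Bore 16.5 mm with a 2 mm chamfer, open below; the plug's flange rests on the sleeve's top when seated
- sleeve (a joint): How far the sleeve is pressed down, m: 0 up, 0.008 on its stop. It slides stiffly, with about 6 N of friction, and stays where it is left
- reagent: Amber reagent bottle, 48 mm wide, 100 mm tall, origin under its centre; leave it alone
- beaker: Glass beaker, 64 mm wide, 80 mm tall, origin under its centre; leave it alone
- dish: White ceramic dish, 70 mm wide, 15 mm tall, origin under its centre; leave it alone
- tongs_bow (a point): Top of the tongs' bow, 126 mm above the tips (a small rib rises 4 mm more); bow 18 x 22 mm (x, y), the jaws hinge 6 mm below this point, 8 mm either side
Things that resemble listed ones, but are neither listed nor needed, are in the scene too. Leave any green or orange look-alike of the filter_holder alone.

How it is judged:
By the outcome, as a careful person would: the job done as asked, in the order asked, and still so for the second after the job is handed in, with the robot touching nothing.
It also fails if it takes over 69 s, if anything falls off the work surface, if the arm or the gripper's body presses on something with over 40 N, if the wrist force passes 120 N, or if a joint passes its speed limit or range.

ROBOT

A 7-joint arm with a two-finger parallel gripper is mounted at the origin on the work surface. World frame = base frame: x ahead of the robot, y to its left, z up, the work surface at z = 0. Lengths are in mm, angles in rad, forces in N, time in s.
With the tool pointing down it reaches from about 350 to 775 mm from the base axis. Payload 3.1 kg.
Tool frame: the origin (TCP) lies on the centre line of the jaws, within the pads' length; the fingertips stand 19 mm ahead of it and the grasp point (between the pads) is the TCP; z points along the fingers, y is the line along which they close (so a half turn about z gives the same grasp; the last joint's range is limited). The gripper opens to 85 mm and grips with 20 to 120 N. Pads are 22 mm wide; open, the fingers measure 114 mm over their backs; the gripper's body (76 mm by 85 mm) begins 54 mm behind the grasp point. The pads swing forward as they close: fully open they stand 13 mm farther back than shut.
Start: joints at [1.118, 0.311, 0.014, 1.512, -0.004, 1.319, -0.027], TCP at [219.672, -504.244, 211.904] pointing down, gripper open.
Joint ranges: [-2.7, 2.7], [-0.3, 1.91], [-1.27, 1.3], [0.12, 2.57], [-1.44, 4.58], [0.2, 2.03], [-3.05, 3.05]. Speed limits (rad/s): [2.79, 2.79, 3.14, 3.14, 3.14, 3.14, 3.14].

INTERFACE

Orientations are given as a unit quaternion [w, x, y, z].
In Python, from rig import env, optics gives the robot as it stands.
- The arm moves only by the shell command python3 -m jog 'ROWS'. ROWS is JSON, a list of rows, each an object with "twist": the turn, a rotation vector about the tool's x, y, z in rad, a list of three; "translation": the shift along the tool's x, y, z in cm, a list of three; "claw": the gripper's target within -1 to 1 (shut at 1, half-way at 0, fully open at -1). A call has exactly 5 rows; each row is the pose to reach, as a shift and turn from the pose commanded when the call began, along the tool's axes at that moment; what a row does not reach only later rows make up. A row lasts 1/12 s, in which the tool goes at most 41.7 mm and 7.16 degrees, less where a joint would pass 70% of its speed; a pose out of reach is approached as far as the arm can. A call with a gripper value outside its range is refused whole. The fingers move at their own pace and stop on an object; the grip force is fixed at half the most. Time passes only in rows, so rows that repeat a pose let the fingers close, or fill a call up. It gives the time, the measured TCP pose, the force, the opening and the grip force at its end, in the units of the state.
- env.get_state(): the state, without advancing time (a new reading comes with each control period).
- optics.capture(name): name is "side" or "top"; returns (picture, depth): 480x640x3 uint8, red, green, blue; 480x640 float32, mm along the optical axis (not along the pixel's ray), 0 where there is no reading.
- optics.camera_model(name): a dict with "fx", "fy", "cx", "cy" (pixels), "R" (3x3) and "t" (3): a world point X has camera coordinates R X + t. Camera axes: x right, y down, z forward; pixel columns grow to the right and rows downward; lengths in mm; the calibration is good to about 2 mm. A picture is of the moment at which its call begins. camera_model takes no time and is no camera call.
- env.close_job(): hands the job in; it is judged then, once.
The state is a dict: "t": time; "qpos": joint angles; "qvel": joint speeds; "joint_efforts": joint torques, N m; "eef_pos": TCP position; "eef_rot": TCP orientation; "wrist_force": force on the tool from outside, world axes, zero at the start; "moment": the same for the moment, N m; "grip_width": opening from 0.0 (shut) to 1.0 (fully open); "gripper_force": force on a finger pad.
Only numpy, scipy, OpenCV 4.12 (cv2) and the standard library are available. Lean on these libraries where they do the work, as an engineer would, in place of code of your own. Each camera call takes 0.05 s, during which the arm holds its last target. There are 200 camera calls.

## Working session

There is one attempt and no reset: what is moved stays moved. The work goes in short steps, Python scripts to look and compute and a shell command to move; the robot and the scene stay as the last step left them, time stands still between calls to the robot, and variables do not carry over. Pictures are saved under pics/ and viewed, at most 14 in all, crops included, and the job is handed in when it is done.

```bash
ls; mkdir -p pics
python3 - <<'E'
from rig import env, optics
import cv2, numpy as np
for n in ("side","top"):
    p,d=optics.capture(n); cv2.imwrite(f"pics/{n}0.png",p[:,:,::-1]); np.savez(f"{n}0.npz",p=p,d=d)
    m=optics.camera_model(n); R=np.array(m["R"]);print(n,{k:m[k] for k in("fx","fy","cx","cy")},R.round(3).tolist(),(-R.T@np.array(m["t"])).round(1))
print(env.get_state())
E
```

```text
pics
side {'fx': 559.3567552290287, 'fy': 559.3567552290287, 'cx': 315.40107585330577, 'cy': 247.27991682188096} [[-0.924, -0.381, 0.008], [-0.306, 0.729, -0.612], [0.228, -0.569, -0.791]] [316.  686.7 927.8]
top {'fx': 462.38461410063024, 'fy': 462.38461410063024, 'cx': 326.7034010959756, 'cy': 239.53853775307152} [[-0.003, -1.0, -0.002], [-0.997, 0.003, -0.082], [0.082, 0.002, -0.997]] [ 452.2   70.8 1197.7]
{'t': 0.1, 'qpos': array([ 1.11829935,  0.31165968,  0.01401025,  1.51289087, -0.00439916,
        1.31923211, -0.0272341 ]), 'qvel': array([ 0.00066547, -0.00133791,  0.00099002, -0.00270255,  0.00013932,
        0.00093202, -0.00119213]), 'joint_efforts': array([ 9.86835839e-04, -3.80855119e+01,  1.46639091e-01, -2.31240463e+01,
        1.22390123e-02,  8.13988969e-03,  4.66533265e-06]), 'eef_pos': array([ 219.35788754, -503.59516309,  210.9244908 ]), 'eef_rot': array([-1.04606532e-03,  9.78976543e-01,  2.03970004e-01, -2.67193046e-04]), 'wrist_force': array([-0.17242855,  0.11860096, -0.67352873]), 'moment': array([-0.03427824,  0.04442095, -0.01884835]), 'gripper_force': 0.0, 'grip_width': 1.0020428116938056}
```

View pics/top0.png

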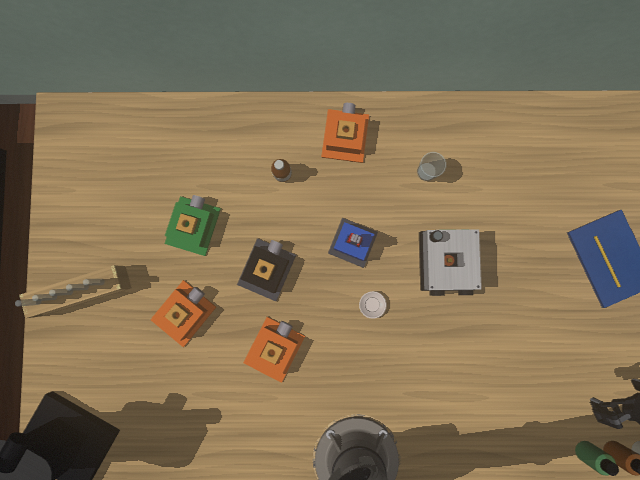

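View pics/side0.png

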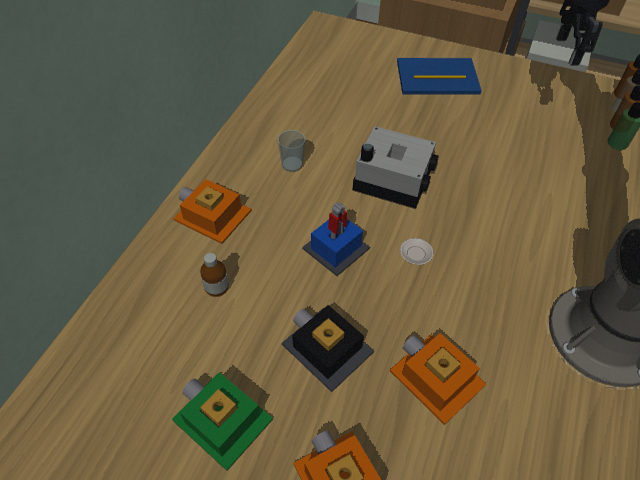

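The top view shows the photometer pocket with the plug at (451,260), the tongs in the blue stand at (354,241), the black holder's sleeve at (263,269), the bottle at (281,169), the beaker at (432,166) and the dish at (372,305). The side view shows the same layout: holder sleeve (328,334), tongs (338,220), pocket (398,152).

```bash
cat > h.py <<'E'
import numpy as np, cv2
from rig import env, optics
def cloud(n,d):
    m=optics.camera_model(n);R=np.array(m["R"]);t=np.array(m["t"])
    v,u=np.mgrid[:480,:640]
    c=np.stack([(u-m["cx"])*d/m["fx"],(v-m["cy"])*d/m["fy"],d],-1)
    return (c-t)@R
def cast(n,u,v,z):
    m=optics.camera_model(n);R=np.array(m["R"]);t=np.array(m["t"])
    r=R.T@np.array([(u-m["cx"])/m["fx"],(v-m["cy"])/m["fy"],1]);o=-R.T@t
    return o+r*(z-o[2])/r[2]
def hsv(p): return cv2.cvtColor(np.ascontiguousarray(p),cv2.COLOR_RGB2HSV)
def rect(P):
    r=cv2.minAreaRect(P[:,:2].astype(np.float32)); return np.round(r[0],1),np.round(r[1],1),round(r[2],1)
def yaw(q): # tool x axis angle in world
    w,x,y,z=q; return np.arctan2(2*(x*y+w*z),1-2*(y*y+z*z))
E
cat > m.py <<'E'
from h import *
for n in("top","side"):
    f=np.load(n+"0.npz");p,d=f["p"],f["d"];X=cloud(n,d);H=hsv(p);h,s,v=[H[...,i].astype(int) for i in range(3)]
    x,y,z=X[...,0],X[...,1],X[...,2]; ok=d>0
    def rep(k,m):
        P=X[m&ok]
        if len(P)<8: print(n,k,len(P));return
        print(n,k,len(P),"med",np.median(P,0).round(1),"z5-95",np.percentile(P[:,2],[5,95]).round(1),"rect",*rect(P))
    near=lambda a,b,r:(np.hypot(x-a,y-b)<r)
    u,vv=np.meshgrid(range(640),range(480))
    def box(a,b,c,e): return (u>=a)&(u<c)&(vv>=b)&(vv<e)
    B={"top":dict(st=(325,210,385,275),ph=(415,225,490,300),fh=(235,235,300,305)),"side":dict(st=(295,195,380,275),ph=(345,120,445,210),fh=(280,300,380,390))}[n]
    st=box(*B["st"]);ph=box(*B["ph"]);fh=box(*B["fh"])
    rep("blue top",st&(h>100)&(h<130)&(s>120)&(abs(z-56)<4))
    red=((h<8)|(h>172))&(s>130)
    rep("red",st&red&(z>60)); rep("bow",st&(z>118)); rep("red all",st&red)
    rep("ph top",ph&(abs(z-90)<4)); rep("eyepiece",ph&(z>110))
    rep("plug yellow",ph&(h>22)&(h<35)&(s>130)&(z<75)&(z>30)); rep("plug orange",ph&(h>5)&(h<=22)&(s>130)&(z<75)&(z>10))
    rep("pocket",ph&(z<80)&(z>25)&near(*np.median(X[ph&(abs(z-90)<4)],0)[:2],30))
    rep("sleeve top",fh&(h>10)&(h<30)&(s>80)&(z>53)&(z<70)); rep("blk top",fh&(abs(z-50)<4)&(v<80))
E
python3 m.py
python3 - <<'E'
import cv2,numpy as np
t=np.load('top0.npz')['p'][:,:,::-1]
a=cv2.resize(t[215:305,410:500],(390,390),interpolation=cv2.INTER_NEAREST);b=cv2.resize(t[212:272,325:385],(390,390),interpolation=cv2.INTER_NEAREST)
cv2.imwrite('pics/crop0.png',np.hstack([a,b]))
E
```

```text
top blue top 567 med [534.8  15.3  56.3] z5-95 [53.2 59.3] rect [542.8   6.3] [78.7 70. ] 67.9
top red 31 med [540.1  17.9 112.9] z5-95 [ 91.3 117.3] rect [541.6   7.4] [30.  20.7] 63.3
top bow 74 med [542.9   7.5 133.1] z5-95 [127.9 137.3] rect [543.    6.7] [21.7 18.1] 65.0
top red all 31 med [540.1  17.9 112.9] z5-95 [ 91.3 117.3] rect [541.6   7.4] [30.  20.7] 63.3
top ph top 2572 med [ 490.6 -234.1   90.4] z5-95 [87.3 93.2] rect [ 495.5 -230.5] [144.1 125.5] 0.5
top eyepiece 106 med [ 549.3 -183.5  124. ] z5-95 [114.7 129.3] rect [ 549.6 -184.5] [24.1 24.3] 26.6
top plug yellow 4
top plug orange 75 med [ 495.1 -230.2   41.5] z5-95 [37.5 54.7] rect [ 495.  -232.6] [22. 25.] 89.4
top pocket 243 med [ 496.9 -242.1   41.2] z5-95 [33.7 69.9] rect [ 496.  -235.7] [32.3 38.1] 1.4
top sleeve top 247 med [473.4 229.5  61.7] z5-95 [56.8 65.4] rect [471.2 227.2] [50.3 42.8] 67.1
top blk top 937 med [473.4 230.6  50.4] z5-95 [47.2 53.2] rect [473.6 229.3] [90.4 89.9] 66.9
side blue top 690 med [531.8  18.   54.6] z5-95 [52.4 57.3] rect [542.1   5.7] [83.3 71.5] 67.8
side red 251 med [541.6  16.7  94.1] z5-95 [ 73.9 112.5] rect [542.5   6.4] [34.5 23.3] 64.9
side bow 116 med [542.1   9.4 130.1] z5-95 [120.5 134.8] rect [542.1   6.5] [23.5 20. ] 48.2
side red all 251 med [541.6  16.7  94.1] z5-95 [ 73.9 112.5] rect [542.5   6.4] [34.5 23.3] 64.9
side ph top 2052 med [ 485.4 -232.2   88.5] z5-95 [86.5 91.1] rect [ 495.1 -230.4] [144.5 131.1] 0.5
side eyepiece 121 med [ 547.9 -180.7  120.3] z5-95 [112.1 126.2] rect [ 548.  -183.8] [25.5 24. ] 33.9
side plug yellow 0
side plug orange 1
side pocket 123 med [ 495.2 -254.7   65.1] z5-95 [45.6 79.1] rect [ 503.  -244.1] [47.2 17.5] 48.3
side sleeve top 469 med [473.2 229.9  59.6] z5-95 [55.4 62.5] rect [473.3 228.4] [41.4 42.4] 67.3
side blk top 1666 med [469.8 234.6  48.8] z5-95 [46.5 51.5] rect [473.4 228.3] [92.2 92. ] 66.7
```

View pics/crop0.png

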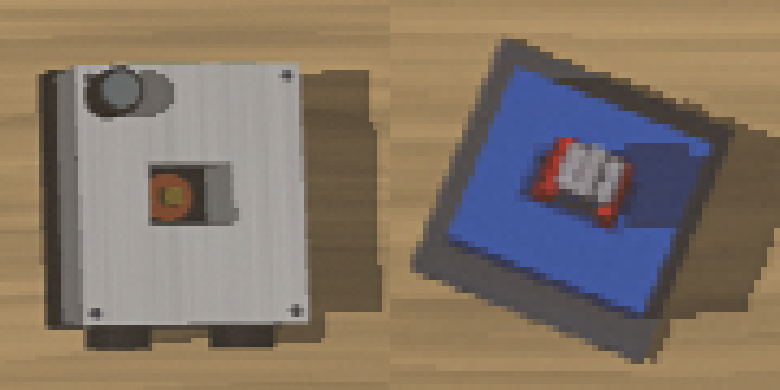

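The crop shows the plug (orange flange, yellow head) at about (450,260) in the top image, and the tongs with jaws along image right-down. That matches the stand angle of 67.9°. The numbers agree across both views: tongs (542.5, 6.5), pocket (495.3, -230.5), sleeve (473.4, 229).

```bash
cat > to.py <<'E'
# usage: to.py x y z yawdeg [step_mm] ["fromx fromy fromz fromyaw"]  -> per-call shift (cm) and turn in tool axes
import sys; from h import *
from scipy.spatial.transform import Rotation as Ro
a=list(map(float,sys.argv[1:5])); step=float(sys.argv[5]) if len(sys.argv)>5 else 195
down=lambda y: Ro.from_euler('z',y,degrees=True)*Ro.from_euler('x',180,degrees=True)
if len(sys.argv)>6: f=list(map(float,sys.argv[6].split()));p=np.array(f[:3]);r=down(f[3])
else:
    s=env.get_state();p=s["eef_pos"];q=s["eef_rot"];r=Ro.from_quat([q[1],q[2],q[3],q[0]])
    print("t",round(s["t"],2),"pos",p.round(1),"yaw",np.degrees(yaw(q)).round(2),"F",s["wrist_force"].round(1),"w",round(85*s["grip_width"],2))
g=np.array(a[:3]);R=down(a[3]);w=(r.inv()*R).as_rotvec();d=g-p
n=max(1,int(np.ceil(np.linalg.norm(d)/step)),int(np.ceil(np.linalg.norm(w)/0.6)))
for i in range(n):
    ri=r*Ro.from_rotvec(w*i/n); print("T",(ri.inv().apply(d/n)/10).round(2).tolist(),"W",(w/n).round(4).tolist())
E
python3 to.py 542.5 6.5 210 -22.1
```

```text
t 0.1 pos [ 219.4 -503.6  210.9] yaw 23.54 F [-0.2  0.1 -0.7] w 85.17
T [12.5, -8.46, 0.04] W [-0.0005, 0.0002, 0.1991]
T [10.58, -10.77, 0.04] W [-0.0005, 0.0002, 0.1991]
T [8.24, -12.65, 0.03] W [-0.0005, 0.0002, 0.1991]
T [5.57, -14.03, 0.03] W [-0.0005, 0.0002, 0.1991]
```

```bash
python3 -m jog '[{"twist":[0,0,0.03],"translation":[2,-1.4,0],"claw":-1},{"twist":[0,0,0.07],"translation":[4.5,-3,0],"claw":-1},{"twist":[0,0,0.11],"translation":[7.2,-4.8,0],"claw":-1},{"twist":[0,0,0.155],"translation":[9.8,-6.6,0],"claw":-1},{"twist":[0,0,0.2],"translation":[12.5,-8.45,0],"claw":-1}]'
python3 -m jog '[{"twist":[0,0,0.04],"translation":[2.1,-2.15,0],"claw":-1},{"twist":[0,0,0.08],"translation":[4.2,-4.3,0],"claw":-1},{"twist":[0,0,0.12],"translation":[6.3,-6.45,0],"claw":-1},{"twist":[0,0,0.16],"translation":[8.45,-8.6,0],"claw":-1},{"twist":[0,0,0.2],"translation":[10.6,-10.75,0],"claw":-1}]'
python3 -m jog '[{"twist":[0,0,0.04],"translation":[1.65,-2.5,0],"claw":-1},{"twist":[0,0,0.08],"translation":[3.3,-5,0],"claw":-1},{"twist":[0,0,0.12],"translation":[4.9,-7.6,0],"claw":-1},{"twist":[0,0,0.16],"translation":[6.6,-10.1,0],"claw":-1},{"twist":[0,0,0.2],"translation":[8.25,-12.65,0],"claw":-1}]'
python3 to.py 542.5 6.5 210 -22.1
```

```text
t: 0.52
eef_pos: [300.6, -375.4, 211.4]
eef_rot: [-0.0, 0.995, 0.104, -0.0]
wrist_force: [0.3, -0.4, 0.4]
grip_width: 0.999
gripper_force: 0.0
t: 0.93
eef_pos: [381.8, -248.0, 211.5]
eef_rot: [-0.0, 1.0, 0.004, -0.0]
wrist_force: [0.8, -0.7, -0.1]
grip_width: 1.001
gripper_force: 0.0
t: 1.35
eef_pos: [463.0, -120.8, 211.5]
eef_rot: [0.0, 0.995, -0.095, -0.0]
wrist_force: [-0.5, -0.7, 0.0]
grip_width: 0.995
gripper_force: 0.0
t 1.35 pos [ 463.  -120.8  211.5] yaw -10.96 F [-0.5 -0.7  0. ] w 84.57
T [5.38, -14.01, 0.15] W [0.0003, 0.0007, 0.1945]
```

```bash
python3 -m jog '[{"twist":[0,0,0.05],"translation":[1.35,-3.5,0],"claw":-1},{"twist":[0,0,0.1],"translation":[2.7,-7,0],"claw":-1},{"twist":[0,0,0.145],"translation":[4,-10.5,0],"claw":-1},{"twist":[0,0,0.18],"translation":[5,-13,0],"claw":-1},{"twist":[0,0,0.194],"translation":[5.4,-14,0],"claw":-1}]'
python3 -m jog '[{"twist":[0,0,0],"translation":[0,0,1],"claw":-1},{"twist":[0,0,0],"translation":[0,0,2.5],"claw":-1},{"twist":[0,0,0],"translation":[0,0,3.8],"claw":-1},{"twist":[0,0,0],"translation":[0,0,4.5],"claw":-1},{"twist":[0,0,0],"translation":[0,0,4.5],"claw":-1}]'
python3 to.py 542.5 6.5 93 -22.1
```

```text
t: 1.77
eef_pos: [543.2, 11.4, 211.3]
eef_rot: [-0.002, 0.982, -0.187, -0.0]
wrist_force: [0.1, -0.4, -0.2]
grip_width: 0.997
gripper_force: 0.0
t: 2.18
eef_pos: [539.7, 3.4, 164.1]
eef_rot: [0.001, 0.982, -0.191, -0.003]
wrist_force: [0.0, 0.3, 0.4]
grip_width: 1.0
gripper_force: 0.0
t 2.18 pos [539.7   3.4 164.1] yaw -22.05 F [0.  0.3 0.4] w 85.01
T [0.18, -0.42, 7.11] W [0.0032, 0.005, 0.0009]
```

```bash
python3 -m jog '[{"twist":[0,0,0],"translation":[0.1,-0.2,0],"claw":-1},{"twist":[0,0,0],"translation":[0.1,-0.2,0],"claw":-1},{"twist":[0,0,0],"translation":[0.1,-0.2,0],"claw":-1},{"twist":[0,0,0],"translation":[0.1,-0.2,0],"claw":-1},{"twist":[0,0,0],"translation":[0.1,-0.2,0],"claw":-1}]'
python3 to.py 542.5 6.5 93 -22.1
```

```text
t: 2.6
eef_pos: [544.2, 6.7, 167.5]
eef_rot: [-0.0, 0.982, -0.19, 0.001]
wrist_force: [-0.9, 0.4, -0.4]
grip_width: 1.001
gripper_force: 0.0
t 2.6 pos [544.2   6.7 167.5] yaw -21.95 F [-0.9  0.4 -0.4] w 85.07
T [-0.16, 0.09, 7.45] W [-0.0004, -0.0012, 0.0027]
```

```bash
python3 -m jog '[{"twist":[0,0,0],"translation":[-0.05,0,1],"claw":-1},{"twist":[0,0,0],"translation":[-0.1,0.05,2.5],"claw":-1},{"twist":[0,0,0],"translation":[-0.15,0.05,4],"claw":-1},{"twist":[0,0,0],"translation":[-0.15,0.05,5.3],"claw":-1},{"twist":[0,0,0],"translation":[-0.15,0.05,6],"claw":-1}]'
python3 -m jog '[{"twist":[0,0,0],"translation":[0,0,0.6],"claw":-1},{"twist":[0,0,0],"translation":[0,0,1.1],"claw":-1},{"twist":[0,0,0],"translation":[0,0,1.4],"claw":-1},{"twist":[0,0,0],"translation":[0,0,1.4],"claw":-1},{"twist":[0,0,0],"translation":[0,0,1.4],"claw":-1}]'
python3 to.py 542.5 6.5 93 -22.1
```

```text
t: 3.02
eef_pos: [540.6, 6.6, 104.6]
eef_rot: [0.0, 0.982, -0.19, -0.002]
wrist_force: [-1.0, -0.0, 0.1]
grip_width: 0.999
gripper_force: 0.0
t: 3.43
eef_pos: [542.6, 6.8, 93.2]
eef_rot: [-0.0, 0.982, -0.19, 0.0]
wrist_force: [0.2, -0.1, 0.2]
grip_width: 0.999
gripper_force: 0.0
t 3.43 pos [542.6   6.8  93.2] yaw -21.95 F [ 0.2 -0.1  0.2] w 84.88
T [0.0, 0.03, 0.02] W [-0.0003, -0.0007, 0.0026]
```

```bash
python3 -m jog '[{"twist":[0,0,0],"translation":[0,0,0],"claw":0},{"twist":[0,0,0],"translation":[0,0,0],"claw":0.2},{"twist":[0,0,0],"translation":[0,0,0],"claw":0.25},{"twist":[0,0,0],"translation":[0,0,0],"claw":0.25},{"twist":[0,0,0],"translation":[0,0,0],"claw":0.25}]'
python3 -m jog '[{"twist":[0,0,0],"translation":[0,0,0],"claw":0.28},{"twist":[0,0,0],"translation":[0,0,0],"claw":0.3},{"twist":[0,0,0],"translation":[0,0,0],"claw":0.32},{"twist":[0,0,0],"translation":[0,0,0],"claw":0.33},{"twist":[0,0,0],"translation":[0,0,0],"claw":0.33}]'
python3 -m jog '[{"twist":[0,0,0],"translation":[0,0,0],"claw":0.33},{"twist":[0,0,0],"translation":[0,0,0],"claw":0.33},{"twist":[0,0,0],"translation":[0,0,0],"claw":0.33},{"twist":[0,0,0],"translation":[0,0,0],"claw":0.33},{"twist":[0,0,0],"translation":[0,0,0],"claw":0.33}]'
python3 to.py 542.5 6.5 93 -22.1
```

```text
t: 3.85
eef_pos: [542.3, 6.8, 93.1]
eef_rot: [-0.0, 0.982, -0.19, 0.0]
wrist_force: [-0.2, -0.9, 1.2]
grip_width: 0.374
gripper_force: 0.0
t: 4.27
eef_pos: [542.2, 6.7, 92.9]
eef_rot: [0.0, 0.982, -0.19, -0.0]
wrist_force: [0.8, -0.4, 0.2]
grip_width: 0.335
gripper_force: 0.1
t: 4.68
eef_pos: [542.2, 6.8, 92.9]
eef_rot: [0.0, 0.982, -0.19, -0.0]
wrist_force: [-0.2, 0.2, -0.3]
grip_width: 0.333
gripper_force: 0.1
t 4.68 pos [542.2   6.8  92.9] yaw -21.95 F [-0.2  0.2 -0.3] w 28.27
T [0.03, 0.01, -0.01] W [0.0, -0.0, 0.0025]
```

```bash
python3 -m jog '[{"twist":[0,0,0],"translation":[0,0,0],"claw":0.335},{"twist":[0,0,0],"translation":[0,0,0],"claw":0.34},{"twist":[0,0,0],"translation":[0,0,0],"claw":0.34},{"twist":[0,0,0],"translation":[0,0,0],"claw":0.34},{"twist":[0,0,0],"translation":[0,0,0],"claw":0.34}]'
python3 - <<'E'
from h import *
for n in("side",):
    p,d=optics.capture(n); cv2.imwrite("pics/s1.png",cv2.resize(p[150:290,270:410],(560,560))[:,:,::-1])
E
```

```text
t: 5.1
eef_pos: [542.2, 6.8, 92.9]
eef_rot: [0.0, 0.982, -0.19, 0.0]
wrist_force: [0.1, -0.4, 0.6]
grip_width: 0.33
gripper_force: 0.1
```

View pics/s1.png

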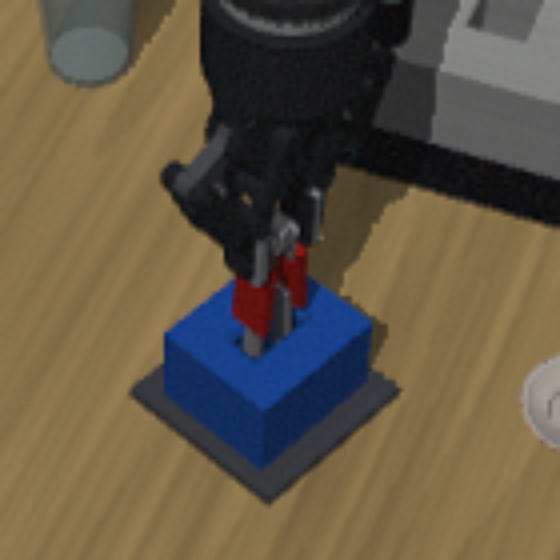

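The picture shows the fingers on both red grips (crop ~(270,275)), but the pad force is still about 0. I'll close further in small steps.

```bash
python3 -m jog '[{"twist":[0,0,0],"translation":[0,0,0],"claw":0.35},{"twist":[0,0,0],"translation":[0,0,0],"claw":0.35},{"twist":[0,0,0],"translation":[0,0,0],"claw":0.35},{"twist":[0,0,0],"translation":[0,0,0],"claw":0.35},{"twist":[0,0,0],"translation":[0,0,0],"claw":0.35}]'
python3 -m jog '[{"twist":[0,0,0],"translation":[0,0,0],"claw":0.36},{"twist":[0,0,0],"translation":[0,0,0],"claw":0.36},{"twist":[0,0,0],"translation":[0,0,0],"claw":0.36},{"twist":[0,0,0],"translation":[0,0,0],"claw":0.36},{"twist":[0,0,0],"translation":[0,0,0],"claw":0.36}]'
```

```text
t: 5.57
eef_pos: [542.3, 6.8, 92.9]
eef_rot: [-0.0, 0.982, -0.19, 0.0]
wrist_force: [-0.5, -0.2, -0.0]
grip_width: 0.325
gripper_force: 0.1
t: 5.98
eef_pos: [542.3, 6.7, 92.9]
eef_rot: [0.0, 0.982, -0.19, 0.0]
wrist_force: [0.8, 0.1, -0.7]
grip_width: 0.323
gripper_force: 2.7
```

```bash
python3 -m jog '[{"twist":[0,0,0],"translation":[0,0,0],"claw":0.375},{"twist":[0,0,0],"translation":[0,0,0],"claw":0.375},{"twist":[0,0,0],"translation":[0,0,0],"claw":0.375},{"twist":[0,0,0],"translation":[0,0,0],"claw":0.375},{"twist":[0,0,0],"translation":[0,0,0],"claw":0.375}]'
python3 -m jog '[{"twist":[0,0,0],"translation":[0,0,0],"claw":0.39},{"twist":[0,0,0],"translation":[0,0,0],"claw":0.39},{"twist":[0,0,0],"translation":[0,0,0],"claw":0.39},{"twist":[0,0,0],"translation":[0,0,0],"claw":0.39},{"twist":[0,0,0],"translation":[0,0,0],"claw":0.39}]'
```

```text
t: 6.4
eef_pos: [542.3, 6.8, 92.9]
eef_rot: [0.0, 0.982, -0.19, 0.0]
wrist_force: [0.8, 0.1, 0.8]
grip_width: 0.313
gripper_force: 9.0
t: 6.82
eef_pos: [542.3, 6.8, 93.0]
eef_rot: [-0.0, 0.982, -0.19, 0.0]
wrist_force: [0.0, -0.2, 1.3]
grip_width: 0.308
gripper_force: 15.5
```

```bash
python3 -m jog '[{"twist":[0,0,0],"translation":[0,0,-0.2],"claw":0.39},{"twist":[0,0,0],"translation":[0,0,-0.5],"claw":0.39},{"twist":[0,0,0],"translation":[0,0,-1],"claw":0.39},{"twist":[0,0,0],"translation":[0,0,-1.5],"claw":0.39},{"twist":[0,0,0],"translation":[0,0,-2],"claw":0.39}]'
python3 -m jog '[{"twist":[0,0,0],"translation":[0,0,-1],"claw":0.39},{"twist":[0,0,0],"translation":[0,0,-2.5],"claw":0.39},{"twist":[0,0,0],"translation":[0,0,-4.5],"claw":0.39},{"twist":[0,0,0],"translation":[0,0,-6.5],"claw":0.39},{"twist":[0,0,0],"translation":[0,0,-8.5],"claw":0.39}]'
python3 -m jog '[{"twist":[0,0,0],"translation":[0,0,-1],"claw":0.39},{"twist":[0,0,0],"translation":[0,0,-1.5],"claw":0.39},{"twist":[0,0,0],"translation":[0,0,-1.5],"claw":0.39},{"twist":[0,0,0],"translation":[0,0,-1.5],"claw":0.39},{"twist":[0,0,0],"translation":[0,0,-1.5],"claw":0.39}]'
python3 to.py 500 -232 210 0
python3 - <<'E'
from h import *
p,d=optics.capture("side"); s=env.get_state();np.savez("s2.npz",p=p,d=d)
m=optics.camera_model("side");R=np.array(m["R"]);t=np.array(m["t"])
c=R@(s["eef_pos"]-[0,0,45])+t;u=int(c[0]/c[2]*m["fx"]+m["cx"]);v=int(c[1]/c[2]*m["fy"]+m["cy"]);print(u,v)
cv2.imwrite("pics/s2.png",cv2.resize(p[v-60:v+60,u-60:u+60],(600,600))[:,:,::-1])
E
```

```text
t: 7.23
eef_pos: [542.3, 6.8, 113.5]
eef_rot: [-0.0, 0.982, -0.19, 0.0]
wrist_force: [-0.9, -0.6, -1.1]
grip_width: 0.304
gripper_force: 15.3
t: 7.65
eef_pos: [542.2, 6.9, 199.6]
eef_rot: [-0.0, 0.982, -0.19, 0.0]
wrist_force: [0.3, 0.8, -1.1]
grip_width: 0.31
gripper_force: 15.3
t: 8.07
eef_pos: [541.3, 6.6, 211.5]
eef_rot: [0.0, 0.982, -0.19, -0.001]
wrist_force: [-0.2, -0.1, -0.1]
grip_width: 0.306
gripper_force: 15.3
t 8.07 pos [541.3   6.6 211.5] yaw -21.95 F [-0.2 -0.1 -0.1] w 26.01
T [2.55, 11.84, 0.08] W [0.0003, 0.0014, -0.1916]
T [0.25, 12.11, 0.08] W [0.0003, 0.0014, -0.1916]
339 194
```

View pics/s2.png

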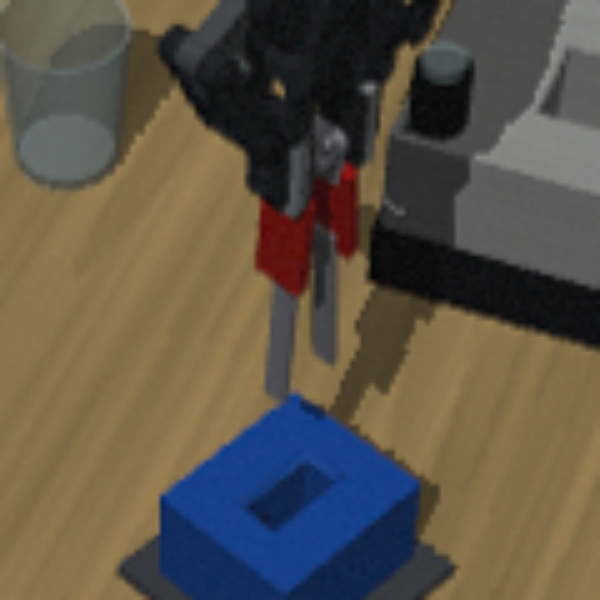

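The crop shows the tongs held and lifted, with their lower tip ends at crop (277,392) and (325,358), still apart. The slot in the stand is empty.

Run:
```python
from h import *
s=env.get_state()
for z in (120,124.5,129):
  a,b=[cast("side",279+u/5,134+v/5,z) for u,v in((277,394),(325,360))]
  d=a-b; print(z,a.round(1),b.round(1),"c",((a+b)/2).round(1),"dist",np.hypot(*d[:2]).round(1),"ang",np.degrees(np.arctan2(d[1],d[0])).round(1))
# plug in the pocket
f=np.load("top0.npz");p=f["p"];H=hsv(p);h,sa,v=[H[...,i].astype(int) for i in range(3)]
sub=(slice(250,272),slice(438,466))
X=cloud("top",f["d"]);
M=((h>3)&(h<35)&(sa>140))[sub]
ys,xs=np.nonzero(M);xs+=438;ys+=250
print("orange px",len(xs),xs.min(),xs.max(),ys.min(),ys.max(),xs.mean(),ys.mean())
for u0,v0 in(((xs.min()+xs.max())/2,(ys.min()+ys.max())/2),): print(cast("top",u0,v0,40))
for z in(40,54):print([cast("top",u,v,z).round(1)[:2].tolist() for u,v in((xs.min()-.5,260),(xs.max()+.5,260),(449,ys.min()-.5),(449,ys.max()+.5))])
print(h[253:268,441:458]);print(v[253:268,441:458])
```

```text
120 [546.8  14.3 120. ] [536.   -9.3 120. ] c [541.4   2.5 120. ] dist 25.9 ang 65.3
124.5 [545.5  18.  124.5] [534.7  -5.4 124.5] c [540.1   6.3 124.5] dist 25.8 ang 65.3
129 [544.2  21.8 129. ] [533.5  -1.5 129. ] c [538.8  10.1 129. ] dist 25.6 ang 65.3
orange px 57 445 453 255 265 448.6666666666667 259.7719298245614
[ 495.02492613 -232.86797177   40.        ]
[[495.1, -221.6], [495.0, -244.1], [508.8, -233.2], [481.3, -232.5]]
[[494.5, -218.1], [494.5, -240.3], [508.1, -229.5], [480.9, -228.9]]
[[11 15 11 15 12 11 15 19 15 15 17 13 15 15 15 15 17]
 [13 15 13 13 12 17 21 18 19 21 18 14 14 18 17 15 15]
 [15 13 13 24 11 10 10 11 10 11 12 15 15 13 16 16 19]
 [15 13 17 11 11 10 11 11 10 10 10 11 12 18 15 16 17]
 [17 13 18 11 11 11 10 10 10 10 10 10 11 13 18 17 17]
 [15 20 18 11 11 14 13 15 18 22 20 12 10 11 19 12 13]
 [13 15 12 11 11 13 17 22 22 22 22 13 10 11 16 15 17]
 [13 17 23 11 11 12 18 23 22 22 23 12 11 10 15 21 15]
 [13 15  6 12 11 12 17 23 22 23 23 15 11 10 14 17 17]
 [13 13 23 11 11 11 12 15 15 11 10 11 10 12 18 16 17]
 [17 13 15 13 10 11 10 11 10 10 11 10 10 14 16 16 15]
 [
[... 580 characters left out ...]
167 133 121 104  87 113 121 123 119 123 107  69  56  55  90]
 [165 164 167 132 122 101  77 109 115 114 116 120 126  75  56  57  90]
 [165 166 166 130 123 102  75 118 116 114 112 122 125  83  56  54  90]
 [164 164 168 132 123 111  79 100 115 114 117 121 126  76  56  54  90]
 [165 165 165 131 120 124  99 104  93  94 118 125 110  68  57  56  90]
 [164 164 167 131 120 123 122 123 124 122 123 127  84  61  56  57  92]
 [164 165 167 130 124 125 125 122 122 125 126  93  62  54  59  54  77]
 [164 165 167 108  61  84 110 122 125  91  81  61  52  55  54  55  75]
 [164 165 165 120  80  75  75  74  71  71  72  74  74  77  77  75  78]
 [164 164 165 164 165 169 170 168 164 164 169 171 170 171 174 171 167]]
```

```bash
python3 to.py 495 -230.7 230 0.5 100
```

```text
t 8.12 pos [541.3   6.7 211.4] yaw -21.96 F [0.3 0.7 0.1] w 26.12
T [1.53, 7.92, -0.61] W [0.0002, 0.001, -0.1306]
T [0.48, 8.05, -0.62] W [0.0002, 0.001, -0.1306]
T [-0.57, 8.04, -0.62] W [0.0002, 0.001, -0.1306]
```

```bash
python3 -m jog '[{"twist":[0,0,-0.01],"translation":[0.1,0.6,-0.1],"claw":0.39},{"twist":[0,0,-0.03],"translation":[0.4,2,-0.3],"claw":0.39},{"twist":[0,0,-0.06],"translation":[0.8,3.9,-0.5],"claw":0.39},{"twist":[0,0,-0.095],"translation":[1.15,5.9,-0.6],"claw":0.39},{"twist":[0,0,-0.13],"translation":[1.5,7.9,-0.6],"claw":0.39}]'
python3 -m jog '[{"twist":[0,0,-0.026],"translation":[0.1,1.7,-0.2],"claw":0.39},{"twist":[0,0,-0.052],"translation":[0.2,3.3,-0.4],"claw":0.39},{"twist":[0,0,-0.078],"translation":[0.3,4.9,-0.5],"claw":0.39},{"twist":[0,0,-0.104],"translation":[0.4,6.5,-0.6],"claw":0.39},{"twist":[0,0,-0.13],"translation":[0.5,8.05,-0.6],"claw":0.39}]'
python3 -m jog '[{"twist":[0,0,-0.03],"translation":[-0.1,2,-0.2],"claw":0.39},{"twist":[0,0,-0.06],"translation":[-0.3,4.2,-0.4],"claw":0.39},{"twist":[0,0,-0.1],"translation":[-0.4,6.2,-0.6],"claw":0.39},{"twist":[0,0,-0.12],"translation":[-0.5,7.5,-0.6],"claw":0.39},{"twist":[0,0,-0.13],"translation":[-0.6,8,-0.6],"claw":0.39}]'
python3 -m jog '[{"twist":[0,0,0],"translation":[0,0,0.5],"claw":0.39},{"twist":[0,0,0],"translation":[0,0,1.2],"claw":0.39},{"twist":[0,0,0],"translation":[0,0,1.5],"claw":0.39},{"twist":[0,0,0],"translation":[0,0,1.5],"claw":0.39},{"twist":[0,0,0],"translation":[0,0,1.5],"claw":0.39}]'
python3 to.py 495 -230.7 129 0.5
```

```text
t: 8.53
eef_pos: [526.1, -73.3, 218.5]
eef_rot: [0.0, 0.992, -0.125, -0.0]
wrist_force: [0.5, -0.2, -2.0]
grip_width: 0.31
gripper_force: 15.3
t: 8.95
eef_pos: [510.5, -152.8, 224.5]
eef_rot: [0.0, 0.998, -0.061, -0.0]
wrist_force: [-0.1, 0.9, -0.4]
grip_width: 0.305
gripper_force: 15.3
t: 9.37
eef_pos: [493.9, -233.9, 230.2]
eef_rot: [0.001, 1.0, 0.001, -0.001]
wrist_force: [-0.8, -0.3, -1.6]
grip_width: 0.309
gripper_force: 15.3
t: 9.78
eef_pos: [495.6, -228.5, 215.3]
eef_rot: [-0.0, 1.0, 0.005, -0.0]
wrist_force: [-0.4, -0.1, -0.6]
grip_width: 0.308
gripper_force: 15.3
t 9.78 pos [ 495.6 -228.5  215.3] yaw 0.52 F [-0.4 -0.1 -0.6] w 26.18
T [-0.05, 0.23, 8.63] W [-0.001, 0.001, 0.0004]
```

```bash
python3 -m jog '[{"twist":[0,0,0],"translation":[-0.05,0.1,0.5],"claw":0.39},{"twist":[0,0,0],"translation":[-0.05,0.2,1.3],"claw":0.39},{"twist":[0,0,0],"translation":[-0.05,0.2,2],"claw":0.39},{"twist":[0,0,0],"translation":[-0.05,0.2,2],"claw":0.39},{"twist":[0,0,0],"translation":[-0.05,0.2,2],"claw":0.39}]'
python3 to.py 495 -230.7 129 0.5
python3 - <<'E'
from h import *
p,d=optics.capture("side"); np.savez("s3.npz",p=p,d=d)
m=optics.camera_model("side");R=np.array(m["R"]);t=np.array(m["t"])
c=R@np.array([495,-231,105])+t;u=int(c[0]/c[2]*m["fx"]+m["cx"]);v=int(c[1]/c[2]*m["fy"]+m["cy"]);print(u,v)
cv2.imwrite("pics/s3.png",cv2.resize(p[v-40:v+40,u-50:u+50],(800,640))[20:620,:,::-1])
E
```

```text
t: 10.2
eef_pos: [494.4, -231.8, 194.9]
eef_rot: [-0.0, 1.0, 0.003, -0.001]
wrist_force: [-0.0, -0.8, 0.8]
grip_width: 0.308
gripper_force: 15.3
t 10.2 pos [ 494.4 -231.8  194.9] yaw 0.38 F [-0.  -0.8  0.8] w 26.14
T [0.07, -0.1, 6.59] W [-0.0008, 0.0017, -0.002]
397 145
```

View pics/s3.png

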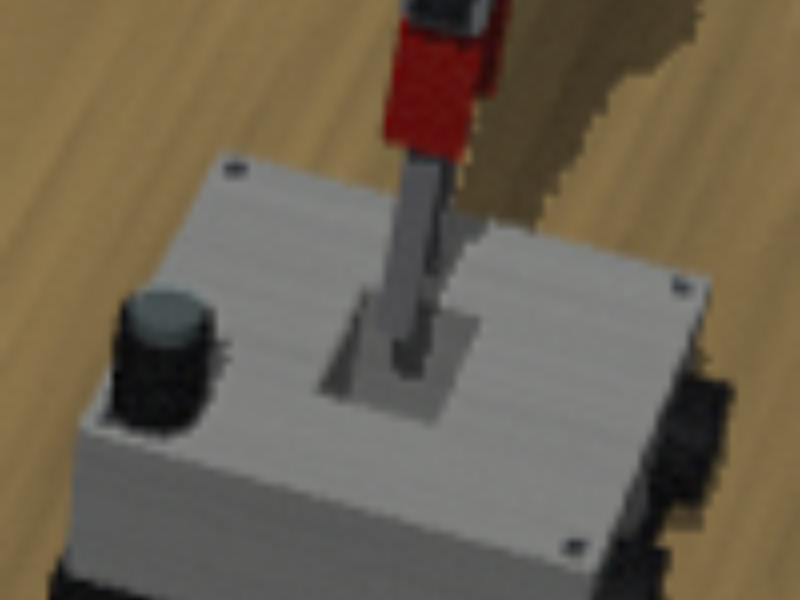

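The crop shows the near blade's tip at about (395,338), hanging above the pocket (quad at (400,360)), so the alignment looks right. I'll cast it to check and go down into the mouth.

```bash
python3 -c "
from h import *
print(cast('side',347+395/8,105+358/8,108), cast('side',347+365/8,105+310/8,90),cast('side',347+480/8,105+340/8,90),cast('side',347+320/8,105+411/8,90),cast('side',347+438/8,105+444/8,90))"
python3 -m jog '[{"twist":[0,0,0],"translation":[0.05,-0.1,0.6],"claw":0.39},{"twist":[0,0,0],"translation":[0.05,-0.1,1.4],"claw":0.39},{"twist":[0,0,0],"translation":[0.05,-0.1,2.2],"claw":0.39},{"twist":[0,0,0],"translation":[0.05,-0.1,2.8],"claw":0.39},{"twist":[0,0,0],"translation":[0.05,-0.1,3],"claw":0.39}]'
python3 -m jog '[{"twist":[0,0,0],"translation":[0,0,0.5],"claw":0.39},{"twist":[0,0,0],"translation":[0,0,1],"claw":0.39},{"twist":[0,0,0],"translation":[0,0,1.3],"claw":0.39},{"twist":[0,0,0],"translation":[0,0,1.3],"claw":0.39},{"twist":[0,0,0],"translation":[0,0,1.3],"claw":0.39}]'
python3 to.py 495 -230.7 129 0.5
```

```text
[ 492.6681682  -215.02583794  108.        ] [ 510.03772588 -250.21894662   90.        ] [ 477.13044296 -250.91646424   90.        ] [ 509.01830382 -206.70855924   90.        ] [ 475.6867652  -206.83353292   90.        ]
t: 10.67
eef_pos: [494.4, -230.6, 164.0]
eef_rot: [-0.001, 1.0, 0.003, -0.001]
wrist_force: [0.1, -0.3, -1.1]
grip_width: 0.308
gripper_force: 15.3
t: 11.08
eef_pos: [495.5, -230.9, 152.8]
eef_rot: [-0.0, 1.0, 0.003, -0.0]
wrist_force: [-0.2, 1.1, -1.4]
grip_width: 0.311
gripper_force: 15.3
t 11.08 pos [ 495.5 -230.9  152.8] yaw 0.39 F [-0.2  1.1 -1.4] w 26.45
T [-0.05, -0.02, 2.38] W [-0.0001, 0.0002, -0.0019]
```

```bash
python3 -m jog '[{"twist":[0,0,0],"translation":[0,0,0.4],"claw":0.39},{"twist":[0,0,0],"translation":[0,0,0.8],"claw":0.39},{"twist":[0,0,0],"translation":[0,0,1.2],"claw":0.39},{"twist":[0,0,0],"translation":[0,0,1.5],"claw":0.39},{"twist":[0,0,0],"translation":[0,0,1.5],"claw":0.39}]'
python3 -m jog '[{"twist":[0,0,0],"translation":[0,0,0.3],"claw":0.39},{"twist":[0,0,0],"translation":[0,0,0.6],"claw":0.39},{"twist":[0,0,0],"translation":[0,0,0.8],"claw":0.39},{"twist":[0,0,0],"translation":[0,0,0.8],"claw":0.39},{"twist":[0,0,0],"translation":[0,0,0.8],"claw":0.39}]'
python3 to.py 495 -230.7 129 0.5
```

```text
t: 11.5
eef_pos: [494.8, -230.7, 136.9]
eef_rot: [-0.0, 1.0, 0.003, -0.001]
wrist_force: [-1.4, -0.4, -1.6]
grip_width: 0.309
gripper_force: 15.3
t: 11.92
eef_pos: [495.4, -230.9, 129.7]
eef_rot: [-0.0, 1.0, 0.003, -0.0]
wrist_force: [-1.5, 0.2, -0.7]
grip_width: 0.312
gripper_force: 15.3
t 11.92 pos [ 495.4 -230.9  129.7] yaw 0.4 F [-1.5  0.2 -0.7] w 26.56
T [-0.04, -0.02, 0.07] W [-0.0001, 0.0003, -0.0018]
```

```bash
python3 -m jog '[{"twist":[0,0,0],"translation":[0,0,0],"claw":0.41},{"twist":[0,0,0],"translation":[0,0,0],"claw":0.43},{"twist":[0,0,0],"translation":[0,0,0],"claw":0.45},{"twist":[0,0,0],"translation":[0,0,0],"claw":0.47},{"twist":[0,0,0],"translation":[0,0,0],"claw":0.5}]'
python3 -m jog '[{"twist":[0,0,0],"translation":[0,0,0],"claw":0.55},{"twist":[0,0,0],"translation":[0,0,0],"claw":0.65},{"twist":[0,0,0],"translation":[0,0,0],"claw":0.8},{"twist":[0,0,0],"translation":[0,0,0],"claw":1},{"twist":[0,0,0],"translation":[0,0,0],"claw":1}]'
python3 -m jog '[{"twist":[0,0,0],"translation":[0,0,0],"claw":1},{"twist":[0,0,0],"translation":[0,0,0],"claw":1},{"twist":[0,0,0],"translation":[0,0,0],"claw":1},{"twist":[0,0,0],"translation":[0,0,0],"claw":1},{"twist":[0,0,0],"translation":[0,0,0],"claw":1}]'
```

```text
t: 12.33
eef_pos: [495.6, -230.9, 130.0]
eef_rot: [0.0, 1.0, 0.003, 0.0]
wrist_force: [-0.1, -0.1, 0.0]
grip_width: 0.258
gripper_force: 48.7
t: 12.75
eef_pos: [495.6, -231.0, 130.0]
eef_rot: [0.0, 1.0, 0.003, 0.0]
wrist_force: [0.0, 0.5, 0.8]
grip_width: 0.251
gripper_force: 58.8
t: 13.17
eef_pos: [495.6, -231.0, 130.0]
eef_rot: [0.0, 1.0, 0.003, 0.0]
wrist_force: [-0.3, -0.0, 0.0]
grip_width: 0.249
gripper_force: 59.0
```

```bash
python3 -m jog '[{"twist":[0,0,0],"translation":[0,0,-0.2],"claw":1},{"twist":[0,0,0],"translation":[0,0,-0.5],"claw":1},{"twist":[0,0,0],"translation":[0,0,-1],"claw":1},{"twist":[0,0,0],"translation":[0,0,-1.5],"claw":1},{"twist":[0,0,0],"translation":[0,0,-2],"claw":1}]'
python3 -m jog '[{"twist":[0,0,0],"translation":[0,0,-1],"claw":1},{"twist":[0,0,0],"translation":[0,0,-2.2],"claw":1},{"twist":[0,0,0],"translation":[0,0,-3.5],"claw":1},{"twist":[0,0,0],"translation":[0,0,-4.8],"claw":1},{"twist":[0,0,0],"translation":[0,0,-6],"claw":1}]'
python3 -m jog '[{"twist":[0,0,0],"translation":[0,0,-1.2],"claw":1},{"twist":[0,0,0],"translation":[0,0,-2.4],"claw":1},{"twist":[0,0,0],"translation":[0,0,-3.2],"claw":1},{"twist":[0,0,0],"translation":[0,0,-3.5],"claw":1},{"twist":[0,0,0],"translation":[0,0,-3.5],"claw":1}]'
python3 to.py 473.4 229 250 0 100
python3 - <<'E'
from h import *
p,d=optics.capture("side"); np.savez("s4.npz",p=p,d=d)
m=optics.camera_model("side");R=np.array(m["R"]);t=np.array(m["t"]);s=env.get_state()
c=R@(s["eef_pos"]-[0,0,85])+t;u=int(c[0]/c[2]*m["fx"]+m["cx"]);v=int(c[1]/c[2]*m["fy"]+m["cy"]);print(u,v)
cv2.imwrite("pics/s4.png",cv2.resize(p[v-40:v+40,u-40:u+40],(600,600))[:,:,::-1])
E
```

```text
t: 13.58
eef_pos: [495.6, -231.0, 150.5]
eef_rot: [0.0, 1.0, 0.003, 0.0]
wrist_force: [-0.3, -0.1, -1.2]
grip_width: 0.249
gripper_force: 58.8
t: 14.0
eef_pos: [495.8, -231.0, 211.6]
eef_rot: [0.0, 1.0, 0.003, 0.001]
wrist_force: [0.3, 0.2, -1.1]
grip_width: 0.253
gripper_force: 58.8
t: 14.42
eef_pos: [496.1, -231.1, 246.1]
eef_rot: [0.0, 1.0, 0.003, 0.001]
wrist_force: [1.2, -1.0, -2.2]
grip_width: 0.247
gripper_force: 58.8
t 14.42 pos [ 496.1 -231.1  246.1] yaw 0.39 F [ 1.2 -1.  -2.2] w 21.03
T [-0.39, -9.21, -0.09] W [0.0002, -0.0004, 0.0014]
T [-0.4, -9.2, -0.09] W [0.0002, -0.0004, 0.0014]
T [-0.42, -9.2, -0.08] W [0.0002, -0.0004, 0.0014]
T [-0.43, -9.2, -0.08] W [0.0002, -0.0004, 0.0014]
T [-0.44, -9.2, -0.08] W [0.0002, -0.0004, 0.0014]
400 125
```

View pics/s4.png

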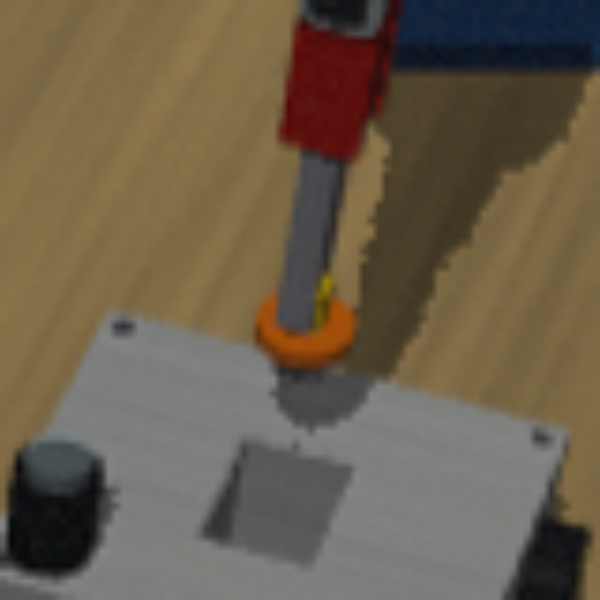

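The crop shows the plug held: orange flange at (306,328), yellow head between the blades, steel foot below, and the pocket is empty. Carrying on to the holder.

```bash
python3 -c "
from h import *
print(cast('side',400.8,128.7,153.5))"
python3 -m jog '[{"twist":[0,0,0],"translation":[0,-0.5,0],"claw":1},{"twist":[0,0,0],"translation":[-0.1,-1.7,0],"claw":1},{"twist":[0,0,0],"translation":[-0.2,-3.5,0],"claw":1},{"twist":[0,0,0],"translation":[-0.3,-6,0],"claw":1},{"twist":[0,0,0],"translation":[-0.4,-8.7,0],"claw":1}]'
python3 -m jog '[{"twist":[0,0,0],"translation":[-0.1,-2.8,0],"claw":1},{"twist":[0,0,0],"translation":[-0.2,-5.6,0],"claw":1},{"twist":[0,0,0],"translation":[-0.4,-8.5,0],"claw":1},{"twist":[0,0,0],"translation":[-0.5,-11.3,0],"claw":1},{"twist":[0,0,0],"translation":[-0.7,-14,0],"claw":1}]'
python3 -m jog '[{"twist":[0,0,0],"translation":[-0.1,-2.8,0],"claw":1},{"twist":[0,0,0],"translation":[-0.2,-5.6,0],"claw":1},{"twist":[0,0,0],"translation":[-0.4,-8.5,0],"claw":1},{"twist":[0,0,0],"translation":[-0.5,-11.3,0],"claw":1},{"twist":[0,0,0],"translation":[-0.6,-14,0],"claw":1}]'
python3 -m jog '[{"twist":[0,0,0],"translation":[-0.1,-2.7,0],"claw":1},{"twist":[0,0,0],"translation":[-0.2,-5.1,0],"claw":1},{"twist":[0,0,0],"translation":[-0.3,-7.2,0],"claw":1},{"twist":[0,0,0],"translation":[-0.4,-8.7,0],"claw":1},{"twist":[0,0,0],"translation":[-0.4,-9.2,0],"claw":1}]'
python3 -m jog '[{"twist":[0,0,0],"translation":[0,0,0.5],"claw":1},{"twist":[0,0,0],"translation":[0,0,1.2],"claw":1},{"twist":[0,0,0],"translation":[0,0,2],"claw":1},{"twist":[0,0,0],"translation":[0,0,2.5],"claw":1},{"twist":[0,0,0],"translation":[0,0,2.5],"claw":1}]'
python3 to.py 473.4 228.9 190 0
```

```text
[ 493.65791398 -230.56540329  153.5       ]
t: 14.88
eef_pos: [490.1, -142.6, 244.1]
eef_rot: [-0.0, 1.0, 0.003, -0.001]
wrist_force: [0.5, 0.3, -0.8]
grip_width: 0.252
gripper_force: 58.8
t: 15.3
eef_pos: [481.7, -0.9, 244.4]
eef_rot: [-0.0, 1.0, 0.004, -0.001]
wrist_force: [0.4, 0.2, -1.7]
grip_width: 0.252
gripper_force: 58.8
t: 15.72
eef_pos: [474.3, 138.6, 244.4]
eef_rot: [-0.0, 1.0, 0.004, -0.001]
wrist_force: [0.2, -0.4, -0.7]
grip_width: 0.249
gripper_force: 58.8
t: 16.13
eef_pos: [468.6, 232.5, 244.4]
eef_rot: [-0.001, 1.0, 0.007, -0.001]
wrist_force: [-0.0, 0.3, -0.2]
grip_width: 0.248
gripper_force: 58.8
t: 16.55
eef_pos: [470.6, 225.8, 217.8]
eef_rot: [0.001, 1.0, 0.002, -0.002]
wrist_force: [0.7, 0.5, -2.6]
grip_width: 0.252
gripper_force: 58.8
t 16.55 pos [470.6 225.8 217.8] yaw 0.26 F [ 0.7  0.5 -2.6] w 21.43
T [0.29, -0.32, 2.78] W [0.0024, 0.0034, 0.0046]
```

```bash
python3 -m jog '[{"twist":[0,0,0],"translation":[0.1,-0.1,0.6],"claw":1},{"twist":[0,0,0],"translation":[0.2,-0.1,1.5],"claw":1},{"twist":[0,0,0],"translation":[0.2,-0.1,2.3],"claw":1},{"twist":[0,0,0],"translation":[0.2,-0.1,2.7],"claw":1},{"twist":[0,0,0],"translation":[0.2,-0.1,2.7],"claw":1}]'
python3 -m jog '[{"twist":[0,0,0],"translation":[0,0,0],"claw":1},{"twist":[0,0,0],"translation":[0,0,0],"claw":1},{"twist":[0,0,0],"translation":[0,0,0],"claw":1},{"twist":[0,0,0],"translation":[0,0,0],"claw":1},{"twist":[0,0,0],"translation":[0,0,0],"claw":1}]'
python3 to.py 473.4 228.9 190 0
python3 - <<'E'
from h import *
p,d=optics.capture("side"); np.savez("s5.npz",p=p,d=d);s=env.get_state()
m=optics.camera_model("side");R=np.array(m["R"]);t=np.array(m["t"])
c=R@(s["eef_pos"]-[0,0,105])+t;u=int(c[0]/c[2]*m["fx"]+m["cx"]);v=int(c[1]/c[2]*m["fy"]+m["cy"]);print(u,v)
cv2.imwrite("pics/s5.png",cv2.resize(p[v-40:v+40,u-40:u+40],(600,600),interpolation=cv2.INTER_CUBIC)[:,:,::-1])
H=hsv(p);h,sa,va=[H[...,i].astype(int) for i in range(3)]
M=((h>5)&(h<15)&(sa>200)).astype(np.uint8);M[:v-40]=0;M[v+30:]=0;M[:,:u-30]=0;M[:,u+30:]=0
n,l,st,ce=cv2.connectedComponentsWithStats(M)
for i in range(1,n):
  if st[i,4]>15: print(st[i],ce[i],[cast("side",*ce[i],z).round(1).tolist() for z in(95,97.5)])
E
```

```text
t: 16.97
eef_pos: [472.4, 228.2, 191.2]
eef_rot: [0.001, 1.0, 0.003, -0.001]
wrist_force: [-0.5, -0.5, -1.3]
grip_width: 0.252
gripper_force: 58.8
t: 17.38
eef_pos: [473.5, 229.1, 193.2]
eef_rot: [-0.0, 1.0, 0.003, 0.0]
wrist_force: [-0.7, -0.4, -0.7]
grip_width: 0.255
gripper_force: 58.9
t 17.38 pos [473.5 229.1 193.2] yaw 0.4 F [-0.7 -0.4 -0.7] w 21.68
T [-0.02, 0.02, 0.32] W [-0.0002, -0.0007, 0.007]
328 324
[321 315  17  14 113] [329.67256637 322.17699115] [[471.5, 227.8, 95.0], [471.0, 229.2, 97.5]]
```

View pics/s5.png

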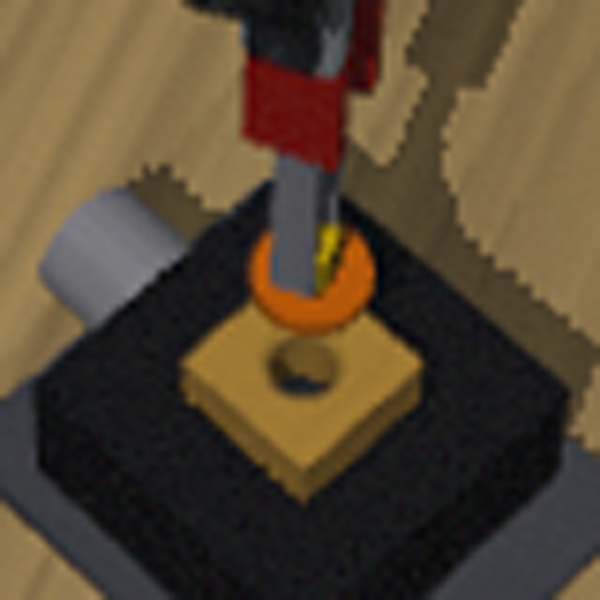

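The crop shows the flange (ellipse centred ~(312,270)) above the brass sleeve, whose bore is at ~(303,368). The lateral offset is about 1 px.

Run:
```python
from h import *
p=np.load("s5.npz")["p"];H=hsv(p);h,sa,va=[H[...,i].astype(int) for i in range(3)]
# sleeve top: side view corners from the crop
for k,(u,v) in dict(L=(182,372),R=(424,368),B=(303,475),hole=(303,368)).items(): print(k,cast("side",288+u/7.5,284+v/7.5,62).round(1))
print("flange",cast("side",329.5,322,100.7).round(1))
q,d=optics.capture("top");np.savez("t5.npz",p=q,d=d)
f=np.load("top0.npz")["p"];Hh=hsv(f);h,s,v=[Hh[...,i].astype(int) for i in range(3)]
M=((h>12)&(h<25)&(s>120)&(v>120)).astype(np.uint8)
M[:252]=0;M[288:]=0;M[:,:245]=0;M[:,282:]=0
c=max(cv2.findContours(M,0,2)[0],key=cv2.contourArea);r=cv2.minAreaRect(c);print(r,cast("top",*r[0],62).round(1))
D=((v<110)).astype(np.uint8);D[cv2.drawContours(np.zeros_like(M),[c],-1,1,-1)==0]=0
ys,xs=np.nonzero(D[262:276,256:271]);print(len(xs),xs.mean()+256,ys.mean()+262,cast("top",xs.mean()+256,ys.mean()+262,62).round(1))
```

```text
L [497.4 242.7  62. ]
R [445.6 219.9  62. ]
B [461.5 256.6  62. ]
hole [471.7 230.8  62. ]
flange [470.8 230.8 100.7]
((263.17242431640625, 268.9310607910156), (16.544612884521484, 16.281999588012695), 23.198589324951172) [473.6 228.9  62. ]
36 263.19444444444446 269.0 [473.4 228.9  62. ]
```

```bash
python3 -m jog '[{"twist":[0,0,0.003],"translation":[0.05,0,0.4],"claw":1},{"twist":[0,0,0.006],"translation":[0.05,0,1],"claw":1},{"twist":[0,0,0.006],"translation":[0.05,0,1.6],"claw":1},{"twist":[0,0,0.006],"translation":[0.05,0,1.9],"claw":1},{"twist":[0,0,0.006],"translation":[0.05,0,1.9],"claw":1}]'
python3 -m jog '[{"twist":[0,0,0],"translation":[0,0,0.15],"claw":1},{"twist":[0,0,0],"translation":[0,0,0.3],"claw":1},{"twist":[0,0,0],"translation":[0,0,0.45],"claw":1},{"twist":[0,0,0],"translation":[0,0,0.6],"claw":1},{"twist":[0,0,0],"translation":[0,0,0.7],"claw":1}]'
python3 to.py 473.4 228.9 157 0
```

```text
t: 17.9
eef_pos: [473.0, 228.3, 172.5]
eef_rot: [0.001, 1.0, 0.0, -0.001]
wrist_force: [0.5, -0.1, -1.0]
grip_width: 0.253
gripper_force: 58.8
t: 18.32
eef_pos: [473.9, 228.9, 166.8]
eef_rot: [0.0, 1.0, 0.0, 0.0]
wrist_force: [0.3, 0.0, -0.6]
grip_width: 0.249
gripper_force: 58.9
t 18.32 pos [473.9 228.9 166.8] yaw 0.05 F [ 0.3  0.  -0.6] w 21.17
T [-0.05, 0.0, 0.98] W [0.0, -0.0, 0.0009]
```

```bash
python3 -m jog '[{"twist":[0,0,0],"translation":[0,0,0.12],"claw":1},{"twist":[0,0,0],"translation":[0,0,0.25],"claw":1},{"twist":[0,0,0],"translation":[0,0,0.37],"claw":1},{"twist":[0,0,0],"translation":[0,0,0.5],"claw":1},{"twist":[0,0,0],"translation":[0,0,0.5],"claw":1}]'
python3 -m jog '[{"twist":[0,0,0],"translation":[0,0,0.08],"claw":1},{"twist":[0,0,0],"translation":[0,0,0.16],"claw":1},{"twist":[0,0,0],"translation":[0,0,0.24],"claw":1},{"twist":[0,0,0],"translation":[0,0,0.3],"claw":1},{"twist":[0,0,0],"translation":[0,0,0.3],"claw":1}]'
python3 to.py 473.4 228.9 157 0
```

```text
t: 18.73
eef_pos: [473.7, 228.8, 161.6]
eef_rot: [0.0, 1.0, 0.0, -0.0]
wrist_force: [0.0, 0.2, -1.4]
grip_width: 0.248
gripper_force: 58.9
t: 19.15
eef_pos: [473.8, 228.8, 158.7]
eef_rot: [0.0, 1.0, 0.0, -0.0]
wrist_force: [-0.4, 0.7, -1.8]
grip_width: 0.25
gripper_force: 58.9
t 19.15 pos [473.8 228.8 158.7] yaw 0.05 F [-0.4  0.7 -1.8] w 21.23
T [-0.04, -0.01, 0.17] W [0.0001, 0.0003, 0.0009]
```

Bore entered with no side load. Continuing in small steps to flange contact.

```bash
python3 -m jog '[{"twist":[0,0,0],"translation":[0,0,0.05],"claw":1},{"twist":[0,0,0],"translation":[0,0,0.1],"claw":1},{"twist":[0,0,0],"translation":[0,0,0.15],"claw":1},{"twist":[0,0,0],"translation":[0,0,0.2],"claw":1},{"twist":[0,0,0],"translation":[0,0,0.2],"claw":1}]'
python3 -m jog '[{"twist":[0,0,0],"translation":[0,0,0.04],"claw":1},{"twist":[0,0,0],"translation":[0,0,0.08],"claw":1},{"twist":[0,0,0],"translation":[0,0,0.12],"claw":1},{"twist":[0,0,0],"translation":[0,0,0.15],"claw":1},{"twist":[0,0,0],"translation":[0,0,0.15],"claw":1}]'
```

```text
t: 19.57
eef_pos: [473.8, 228.9, 156.8]
eef_rot: [0.0, 1.0, 0.0, -0.0]
wrist_force: [0.9, -0.4, -0.5]
grip_width: 0.252
gripper_force: 58.9
t: 19.98
eef_pos: [474.2, 229.0, 155.8]
eef_rot: [-0.0, 1.0, 0.0, 0.0]
wrist_force: [0.5, -0.1, 1.3]
grip_width: 0.25
gripper_force: 59.6
```

```bash
python3 -m jog '[{"twist":[0,0,0],"translation":[0,0,0.02],"claw":1},{"twist":[0,0,0],"translation":[0,0,0.05],"claw":1},{"twist":[0,0,0],"translation":[0,0,0.08],"claw":1},{"twist":[0,0,0],"translation":[0,0,0.1],"claw":1},{"twist":[0,0,0],"translation":[0,0,0.1],"claw":1}]'
python3 -m jog '[{"twist":[0,0,0],"translation":[0,0,0.02],"claw":1},{"twist":[0,0,0],"translation":[0,0,0.05],"claw":1},{"twist":[0,0,0],"translation":[0,0,0.08],"claw":1},{"twist":[0,0,0],"translation":[0,0,0.1],"claw":1},{"twist":[0,0,0],"translation":[0,0,0.1],"claw":1}]'
```

```text
t: 20.4
eef_pos: [473.9, 228.9, 154.4]
eef_rot: [-0.0, 1.0, 0.0, 0.0]
wrist_force: [-0.1, -0.8, 0.3]
grip_width: 0.249
gripper_force: 59.5
t: 20.82
eef_pos: [473.9, 228.9, 153.3]
eef_rot: [-0.0, 1.0, 0.0, -0.0]
wrist_force: [-0.1, -0.5, 1.0]
grip_width: 0.249
gripper_force: 59.5
```

```bash
python3 -m jog '[{"twist":[0,0,0],"translation":[0,0,0.02],"claw":1},{"twist":[0,0,0],"translation":[0,0,0.05],"claw":1},{"twist":[0,0,0],"translation":[0,0,0.08],"claw":1},{"twist":[0,0,0],"translation":[0,0,0.1],"claw":1},{"twist":[0,0,0],"translation":[0,0,0.1],"claw":1}]'
python3 -m jog '[{"twist":[0,0,0],"translation":[0,0,0.02],"claw":1},{"twist":[0,0,0],"translation":[0,0,0.05],"claw":1},{"twist":[0,0,0],"translation":[0,0,0.08],"claw":1},{"twist":[0,0,0],"translation":[0,0,0.1],"claw":1},{"twist":[0,0,0],"translation":[0,0,0.1],"claw":1}]'
python3 - <<'E'
from h import *
p,d=optics.capture("side"); np.savez("s6.npz",p=p,d=d);s=env.get_state()
cv2.imwrite("pics/s6.png",cv2.resize(p[284:364,288:368],(600,600),interpolation=cv2.INTER_CUBIC)[:,:,::-1])
E
```

```text
t: 21.23
eef_pos: [474.2, 229.1, 152.8]
eef_rot: [-0.0, 1.0, 0.0, 0.0]
wrist_force: [0.1, -0.3, 3.6]
grip_width: 0.253
gripper_force: 60.4
t: 21.65
eef_pos: [473.9, 229.0, 151.4]
eef_rot: [-0.0, 1.0, 0.0, 0.0]
wrist_force: [0.3, 0.0, 4.3]
grip_width: 0.253
gripper_force: 60.3
```

View pics/s6.png

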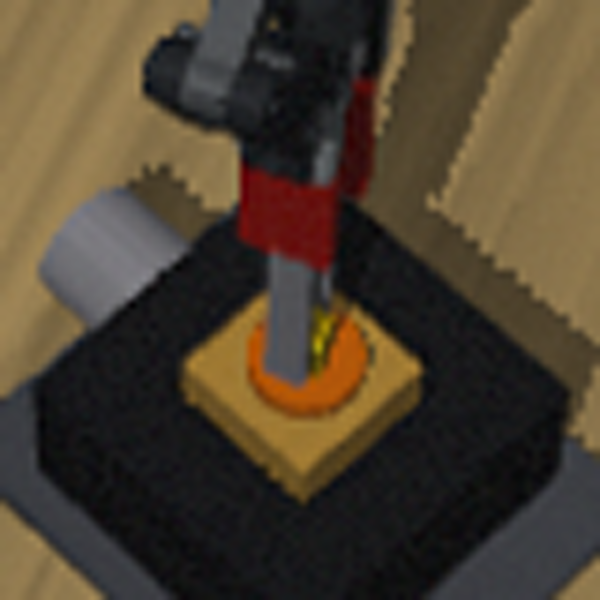

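The crop shows the flange flat on the sleeve (~(308,365)). The sleeve's lower corner is still at (303,500), so it has not moved yet and the plug slid up in the jaws. Continuing the press.

```bash
python3 -m jog '[{"twist":[0,0,0],"translation":[0,0,0.02],"claw":1},{"twist":[0,0,0],"translation":[0,0,0.05],"claw":1},{"twist":[0,0,0],"translation":[0,0,0.08],"claw":1},{"twist":[0,0,0],"translation":[0,0,0.1],"claw":1},{"twist":[0,0,0],"translation":[0,0,0.1],"claw":1}]'
python3 -m jog '[{"twist":[0,0,0],"translation":[0,0,0.02],"claw":1},{"twist":[0,0,0],"translation":[0,0,0.05],"claw":1},{"twist":[0,0,0],"translation":[0,0,0.08],"claw":1},{"twist":[0,0,0],"translation":[0,0,0.1],"claw":1},{"twist":[0,0,0],"translation":[0,0,0.1],"claw":1}]'
python3 -m jog '[{"twist":[0,0,0],"translation":[0,0,0.02],"claw":1},{"twist":[0,0,0],"translation":[0,0,0.05],"claw":1},{"twist":[0,0,0],"translation":[0,0,0.08],"claw":1},{"twist":[0,0,0],"translation":[0,0,0.1],"claw":1},{"twist":[0,0,0],"translation":[0,0,0.1],"claw":1}]'
```

```text
t: 22.12
eef_pos: [473.8, 228.9, 150.3]
eef_rot: [0.0, 1.0, 0.0, -0.0]
wrist_force: [0.1, 0.3, 3.9]
grip_width: 0.253
gripper_force: 60.3
t: 22.53
eef_pos: [473.8, 228.9, 149.3]
eef_rot: [0.0, 1.0, 0.0, -0.0]
wrist_force: [-1.1, -0.0, 4.1]
grip_width: 0.252
gripper_force: 60.3
t: 22.95
eef_pos: [473.8, 228.9, 148.3]
eef_rot: [0.0, 1.0, 0.0, -0.0]
wrist_force: [0.4, -0.3, 4.4]
grip_width: 0.251
gripper_force: 60.3
```

```bash
python3 -m jog '[{"twist":[0,0,0],"translation":[0,0,0.03],"claw":1},{"twist":[0,0,0],"translation":[0,0,0.06],"claw":1},{"twist":[0,0,0],"translation":[0,0,0.09],"claw":1},{"twist":[0,0,0],"translation":[0,0,0.12],"claw":1},{"twist":[0,0,0],"translation":[0,0,0.15],"claw":1}]'
python3 -m jog '[{"twist":[0,0,0],"translation":[0,0,0.02],"claw":1},{"twist":[0,0,0],"translation":[0,0,0.04],"claw":1},{"twist":[0,0,0],"translation":[0,0,0.06],"claw":1},{"twist":[0,0,0],"translation":[0,0,0.08],"claw":1},{"twist":[0,0,0],"translation":[0,0,0.08],"claw":1}]'
python3 -m jog '[{"twist":[0,0,0],"translation":[0,0,0.01],"claw":1},{"twist":[0,0,0],"translation":[0,0,0.02],"claw":1},{"twist":[0,0,0],"translation":[0,0,0.03],"claw":1},{"twist":[0,0,0],"translation":[0,0,0.04],"claw":1},{"twist":[0,0,0],"translation":[0,0,0.04],"claw":1}]'
```

```text
t: 23.37
eef_pos: [473.9, 228.9, 146.9]
eef_rot: [-0.0, 1.0, 0.0, 0.0]
wrist_force: [0.2, -0.4, 4.9]
grip_width: 0.248
gripper_force: 60.3
t: 23.78
eef_pos: [473.9, 228.9, 146.1]
eef_rot: [0.0, 1.0, 0.0, -0.0]
wrist_force: [0.0, -0.1, 4.4]
grip_width: 0.25
gripper_force: 60.4
t: 24.2
eef_pos: [474.1, 229.0, 146.0]
eef_rot: [-0.0, 1.0, 0.0, 0.0]
wrist_force: [-0.1, 0.1, 6.3]
grip_width: 0.25
gripper_force: 60.7
```

```bash
python3 -m jog '[{"twist":[0,0,0],"translation":[0,0,0.01],"claw":1},{"twist":[0,0,0],"translation":[0,0,0.02],"claw":1},{"twist":[0,0,0],"translation":[0,0,0.03],"claw":1},{"twist":[0,0,0],"translation":[0,0,0.03],"claw":1},{"twist":[0,0,0],"translation":[0,0,0.03],"claw":1}]'
python3 -m jog '[{"twist":[0,0,0],"translation":[0,0,0.01],"claw":1},{"twist":[0,0,0],"translation":[0,0,0.02],"claw":1},{"twist":[0,0,0],"translation":[0,0,0.03],"claw":1},{"twist":[0,0,0],"translation":[0,0,0.03],"claw":1},{"twist":[0,0,0],"translation":[0,0,0.03],"claw":1}]'
```

```text
t: 24.62
eef_pos: [474.3, 229.1, 146.0]
eef_rot: [-0.0, 1.0, 0.0, 0.001]
wrist_force: [-0.4, 0.4, 6.0]
grip_width: 0.256
gripper_force: 61.0
t: 25.03
eef_pos: [474.4, 229.2, 146.0]
eef_rot: [-0.0, 1.0, 0.0, 0.001]
wrist_force: [0.1, -0.8, 7.2]
grip_width: 0.248
gripper_force: 61.3
```

```bash
python3 -m jog '[{"twist":[0,0,0],"translation":[0,0,0.03],"claw":1},{"twist":[0,0,0],"translation":[0,0,0.06],"claw":1},{"twist":[0,0,0],"translation":[0,0,0.08],"claw":1},{"twist":[0,0,0],"translation":[0,0,0.08],"claw":1},{"twist":[0,0,0],"translation":[0,0,0.08],"claw":1}]'
python3 -m jog '[{"twist":[0,0,0],"translation":[0,0,0.03],"claw":1},{"twist":[0,0,0],"translation":[0,0,0.06],"claw":1},{"twist":[0,0,0],"translation":[0,0,0.08],"claw":1},{"twist":[0,0,0],"translation":[0,0,0.08],"claw":1},{"twist":[0,0,0],"translation":[0,0,0.08],"claw":1}]'
```

```text
t: 25.45
eef_pos: [474.9, 229.4, 145.9]
eef_rot: [-0.0, 1.0, 0.0, 0.001]
wrist_force: [-0.2, -0.5, 10.9]
grip_width: 0.249
gripper_force: 62.1
t: 25.87
eef_pos: [475.4, 229.6, 145.8]
eef_rot: [-0.001, 1.0, 0.0, 0.002]
wrist_force: [-1.0, -0.2, 11.8]
grip_width: 0.251
gripper_force: 62.9
```

```bash
python3 -m jog '[{"twist":[0,0,0],"translation":[0,0,0.03],"claw":1},{"twist":[0,0,0],"translation":[0,0,0.06],"claw":1},{"twist":[0,0,0],"translation":[0,0,0.08],"claw":1},{"twist":[0,0,0],"translation":[0,0,0.08],"claw":1},{"twist":[0,0,0],"translation":[0,0,0.08],"claw":1}]'
python3 -m jog '[{"twist":[0,0,0],"translation":[0,0,0.01],"claw":1},{"twist":[0,0,0],"translation":[0,0,0.01],"claw":1},{"twist":[0,0,0],"translation":[0,0,0.01],"claw":1},{"twist":[0,0,0],"translation":[0,0,0.01],"claw":1},{"twist":[0,0,0],"translation":[0,0,0.01],"claw":1}]'
```

```text
t: 26.28
eef_pos: [475.8, 229.8, 145.7]
eef_rot: [-0.001, 1.0, 0.0, 0.003]
wrist_force: [0.1, -1.3, 16.2]
grip_width: 0.252
gripper_force: 63.8
t: 26.7
eef_pos: [475.9, 229.8, 145.7]
eef_rot: [-0.001, 1.0, 0.0, 0.003]
wrist_force: [-1.2, -1.5, 14.9]
grip_width: 0.252
gripper_force: 63.9
```

```bash
python3 -m jog '[{"twist":[0,0,0],"translation":[0,0,0],"claw":1},{"twist":[0,0,0],"translation":[0,0,0],"claw":1},{"twist":[0,0,0],"translation":[0,0,0],"claw":1},{"twist":[0,0,0],"translation":[0,0,0],"claw":1},{"twist":[0,0,0],"translation":[0,0,0],"claw":1}]'
python3 -m jog '[{"twist":[0,0,0],"translation":[0,0,0],"claw":1},{"twist":[0,0,0],"translation":[0,0,0],"claw":1},{"twist":[0,0,0],"translation":[0,0,0],"claw":1},{"twist":[0,0,0],"translation":[0,0,0],"claw":1},{"twist":[0,0,0],"translation":[0,0,0],"claw":1}]'
python3 - <<'E'
from h import *
p,d=optics.capture("side"); np.savez("s7.npz",p=p,d=d)
cv2.imwrite("pics/s7.png",cv2.resize(p[284:364,288:368],(600,600),interpolation=cv2.INTER_CUBIC)[:,:,::-1])
X=cloud("side",d);H=hsv(p);h,s,v=[H[...,i].astype(int) for i in range(3)]
for f in("side0","s7"):
  q=np.load(f+".npz");X=cloud("side",q["d"]);H=hsv(q["p"])
  b=np.zeros((480,640),bool);b[320:352,310:347]=1
  print(f,np.median(X[...,2][b&(H[...,0]>14)&(H[...,0]<24)&(H[...,1]>120)&(H[...,2]>130)]))
E
```

```text
t: 27.12
eef_pos: [475.9, 229.8, 145.7]
eef_rot: [-0.001, 1.0, 0.0, 0.003]
wrist_force: [-0.6, -1.4, 15.3]
grip_width: 0.25
gripper_force: 63.9
t: 27.53
eef_pos: [475.9, 229.8, 145.7]
eef_rot: [-0.001, 1.0, 0.0, 0.003]
wrist_force: [-1.3, -1.6, 15.9]
grip_width: 0.251
gripper_force: 63.9
side0 59.90150338646428
s7 52.98695417952188
```

View pics/s7.png

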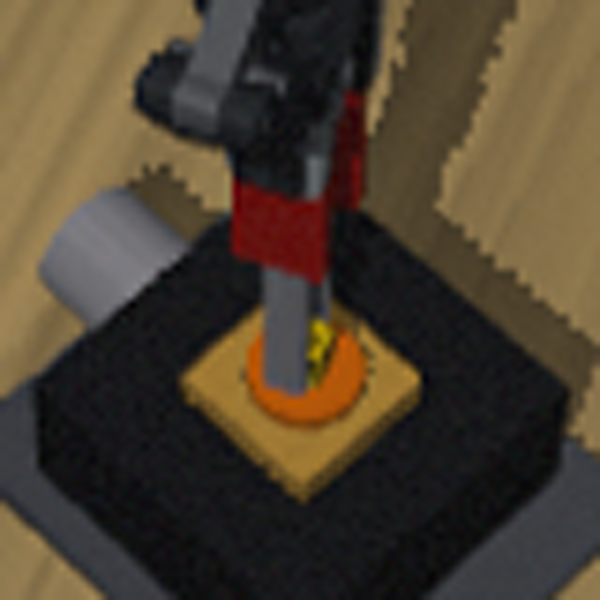

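The crop shows the sleeve nearly flush: the brass wall is thin and the depth dropped 7 mm to its stop, with the flange seated at (308,375). Pressing is done, so I'll ease off, open the jaws a little and rise.

```bash
python3 -m jog '[{"twist":[0,0,0],"translation":[0,0,-0.06],"claw":1},{"twist":[0,0,0],"translation":[0,0,-0.12],"claw":1},{"twist":[0,0,0],"translation":[0,0,-0.18],"claw":1},{"twist":[0,0,0],"translation":[0,0,-0.24],"claw":1},{"twist":[0,0,0],"translation":[0,0,-0.24],"claw":1}]'
python3 -m jog '[{"twist":[0,0,0],"translation":[0,0,-0.05],"claw":1},{"twist":[0,0,0],"translation":[0,0,-0.08],"claw":1},{"twist":[0,0,0],"translation":[0,0,-0.08],"claw":1},{"twist":[0,0,0],"translation":[0,0,-0.08],"claw":1},{"twist":[0,0,0],"translation":[0,0,-0.08],"claw":1}]'
```

```text
t: 28.0
eef_pos: [474.5, 229.2, 145.9]
eef_rot: [-0.0, 1.0, 0.0, 0.001]
wrist_force: [0.1, -0.7, 7.1]
grip_width: 0.247
gripper_force: 61.2
t: 28.42
eef_pos: [474.0, 229.0, 146.0]
eef_rot: [-0.0, 1.0, 0.0, 0.0]
wrist_force: [0.8, 0.4, 5.9]
grip_width: 0.25
gripper_force: 60.6
```

```bash
python3 -m jog '[{"twist":[0,0,0],"translation":[0,0,-0.05],"claw":1},{"twist":[0,0,0],"translation":[0,0,-0.1],"claw":0.8},{"twist":[0,0,0],"translation":[0,0,-0.1],"claw":0.6},{"twist":[0,0,0],"translation":[0,0,-0.1],"claw":0.5},{"twist":[0,0,0],"translation":[0,0,-0.1],"claw":0.46}]'
python3 -m jog '[{"twist":[0,0,0],"translation":[0,0,0],"claw":0.43},{"twist":[0,0,0],"translation":[0,0,0],"claw":0.41},{"twist":[0,0,0],"translation":[0,0,0],"claw":0.39},{"twist":[0,0,0],"translation":[0,0,0],"claw":0.385},{"twist":[0,0,0],"translation":[0,0,0],"claw":0.385}]'
python3 -m jog '[{"twist":[0,0,0],"translation":[0,0,0],"claw":0.385},{"twist":[0,0,0],"translation":[0,0,0],"claw":0.385},{"twist":[0,0,0],"translation":[0,0,0],"claw":0.385},{"twist":[0,0,0],"translation":[0,0,0],"claw":0.385},{"twist":[0,0,0],"translation":[0,0,0],"claw":0.385}]'
```

```text
t: 28.83
eef_pos: [473.3, 228.4, 146.1]
eef_rot: [0.0, 1.0, 0.0, -0.001]
wrist_force: [-0.4, -0.7, 0.3]
grip_width: 0.268
gripper_force: 40.5
t: 29.25
eef_pos: [473.6, 228.9, 146.5]
eef_rot: [0.0, 1.0, 0.001, -0.0]
wrist_force: [-0.5, -0.7, -1.9]
grip_width: 0.31
gripper_force: 15.8
t: 29.67
eef_pos: [473.9, 228.9, 146.8]
eef_rot: [0.0, 1.0, 0.0, 0.0]
wrist_force: [0.7, 0.7, -0.1]
grip_width: 0.31
gripper_force: 15.8
```

```bash
python3 -m jog '[{"twist":[0,0,0],"translation":[0,0,-0.1],"claw":0.385},{"twist":[0,0,0],"translation":[0,0,-0.3],"claw":0.385},{"twist":[0,0,0],"translation":[0,0,-0.7],"claw":0.385},{"twist":[0,0,0],"translation":[0,0,-1.3],"claw":0.385},{"twist":[0,0,0],"translation":[0,0,-2],"claw":0.385}]'
python3 -m jog '[{"twist":[0,0,0],"translation":[0,0,-1],"claw":0.385},{"twist":[0,0,0],"translation":[0,0,-2.4],"claw":0.385},{"twist":[0,0,0],"translation":[0,0,-3.8],"claw":0.385},{"twist":[0,0,0],"translation":[0,0,-5],"claw":0.385},{"twist":[0,0,0],"translation":[0,0,-5.5],"claw":0.385}]'
python3 to.py 542.3 6.7 222 -21.95 100
python3 - <<'E'
from h import *
p,d=optics.capture("side"); np.savez("s8.npz",p=p,d=d)
cv2.imwrite("pics/s8.png",cv2.resize(p[244:364,278:378],(500,600),interpolation=cv2.INTER_CUBIC)[:,:,::-1])
E
```

```text
t: 30.08
eef_pos: [473.8, 228.8, 167.3]
eef_rot: [0.0, 1.0, 0.0, -0.0]
wrist_force: [-0.5, -1.0, -0.4]
grip_width: 0.309
gripper_force: 15.8
t: 30.5
eef_pos: [475.0, 229.8, 224.8]
eef_rot: [-0.001, 1.0, 0.0, 0.002]
wrist_force: [-0.1, 1.1, -1.4]
grip_width: 0.309
gripper_force: 15.8
t 30.5 pos [475.  229.8 224.8] yaw 0.05 F [-0.1  1.1 -1.4] w 26.28
T [2.23, 7.44, 0.09] W [-0.0009, -0.0013, 0.128]
T [3.17, 7.09, 0.09] W [-0.0009, -0.0013, 0.128]
T [4.05, 6.63, 0.09] W [-0.0009, -0.0013, 0.128]
```

View pics/s8.png

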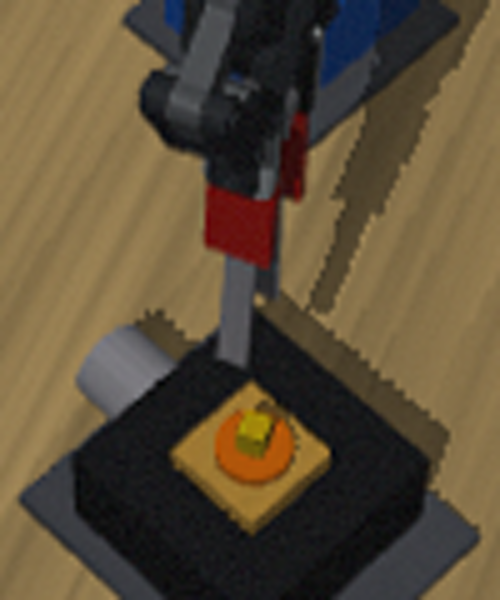

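The crop shows the plug standing released in the sunken sleeve (head at (255,430), flange (255,450)), with the tongs clear and the near tip at (235,362). Checking where the tips sit relative to the TCP, then moving to the stand.

```bash
python3 - <<'E'
from h import *
for z in(132,135,138,141): print(z,cast("side",278+235/5,244+363/5,z).round(1))
for z in(124.5,): print("ref before: tip near",cast("side",279+277/5,134+394/5,z).round(1))
E
python3 -m jog '[{"twist":[0,0,0.01],"translation":[0.2,0.6,0],"claw":0.385},{"twist":[0,0,0.03],"translation":[0.6,1.9,0],"claw":0.385},{"twist":[0,0,0.06],"translation":[1.1,3.6,0],"claw":0.385},{"twist":[0,0,0.095],"translation":[1.6,5.5,0],"claw":0.385},{"twist":[0,0,0.128],"translation":[2.2,7.4,0],"claw":0.385}]'
python3 -m jog '[{"twist":[0,0,0.025],"translation":[0.6,1.4,0],"claw":0.385},{"twist":[0,0,0.05],"translation":[1.3,2.8,0],"claw":0.385},{"twist":[0,0,0.077],"translation":[1.9,4.3,0],"claw":0.385},{"twist":[0,0,0.103],"translation":[2.5,5.7,0],"claw":0.385},{"twist":[0,0,0.128],"translation":[3.2,7.1,0],"claw":0.385}]'
python3 -m jog '[{"twist":[0,0,0.03],"translation":[0.9,1.5,0],"claw":0.385},{"twist":[0,0,0.06],"translation":[2,3.3,0],"claw":0.385},{"twist":[0,0,0.1],"translation":[3,5,0],"claw":0.385},{"twist":[0,0,0.12],"translation":[3.7,6.1,0],"claw":0.385},{"twist":[0,0,0.128],"translation":[4,6.6,0],"claw":0.385}]'
python3 -m jog '[{"twist":[0,0,0],"translation":[0,0,0.5],"claw":0.385},{"twist":[0,0,0],"translation":[0,0,1.2],"claw":0.385},{"twist":[0,0,0],"translation":[0,0,1.5],"claw":0.385},{"twist":[0,0,0],"translation":[0,0,1.5],"claw":0.385},{"twist":[0,0,0],"translation":[0,0,1.5],"claw":0.385}]'
python3 -m jog '[{"twist":[0,0,0],"translation":[0,0,0],"claw":0.385},{"twist":[0,0,0],"translation":[0,0,0],"claw":0.385},{"twist":[0,0,0],"translation":[0,0,0],"claw":0.385},{"twist":[0,0,0],"translation":[0,0,0],"claw":0.385},{"twist":[0,0,0],"translation":[0,0,0],"claw":0.385}]'
python3 to.py 542.3 6.7 160 -21.95
```

```text
132 [475.5 241.4 132. ]
135 [474.9 243.1 135. ]
138 [474.3 244.8 138. ]
141 [473.7 246.4 141. ]
ref before: tip near [545.5  18.  124.5]
t: 30.97
eef_pos: [495.7, 152.2, 220.7]
eef_rot: [0.001, 0.998, -0.065, -0.001]
wrist_force: [0.9, -0.3, -0.6]
grip_width: 0.306
gripper_force: 15.8
t: 31.38
eef_pos: [518.8, 79.1, 221.7]
eef_rot: [0.0, 0.992, -0.128, -0.0]
wrist_force: [-0.2, 0.5, -0.7]
grip_width: 0.306
gripper_force: 15.8
t: 31.8
eef_pos: [541.5, 2.3, 221.5]
eef_rot: [0.001, 0.981, -0.194, 0.0]
wrist_force: [-0.1, -1.3, -0.6]
grip_width: 0.31
gripper_force: 15.8
t: 32.22
eef_pos: [540.1, 7.8, 206.3]
eef_rot: [-0.0, 0.982, -0.189, -0.001]
wrist_force: [0.7, -0.4, -1.3]
grip_width: 0.306
gripper_force: 15.8
t: 32.63
eef_pos: [540.8, 6.5, 206.9]
eef_rot: [0.0, 0.982, -0.19, 0.0]
wrist_force: [-0.5, 0.5, -0.9]
grip_width: 0.312
gripper_force: 15.8
t 32.63 pos [540.8   6.5 206.9] yaw -21.95 F [-0.5  0.5 -0.9] w 26.49
T [0.13, -0.07, 4.69] W [-0.0, -0.0003, 0.0]
```

```bash
python3 -m jog '[{"twist":[0,0,0],"translation":[0.1,-0.05,0.8],"claw":0.385},{"twist":[0,0,0],"translation":[0.12,-0.05,2],"claw":0.385},{"twist":[0,0,0],"translation":[0.12,-0.05,3.4],"claw":0.385},{"twist":[0,0,0],"translation":[0.12,-0.05,4.6],"claw":0.385},{"twist":[0,0,0],"translation":[0.12,-0.05,5.2],"claw":0.385}]'
python3 -m jog '[{"twist":[0,0,0],"translation":[0,0,0.2],"claw":0.385},{"twist":[0,0,0],"translation":[0,0,0.4],"claw":0.385},{"twist":[0,0,0],"translation":[0,0,0.4],"claw":0.385},{"twist":[0,0,0],"translation":[0,0,0.4],"claw":0.385},{"twist":[0,0,0],"translation":[0,0,0.4],"claw":0.385}]'
python3 to.py 542.3 6.7 95 -21.95
```

```text
t: 33.05
eef_pos: [540.7, 6.3, 152.5]
eef_rot: [0.0, 0.982, -0.19, -0.002]
wrist_force: [-0.2, 0.0, -1.2]
grip_width: 0.305
gripper_force: 15.8
t: 33.47
eef_pos: [542.6, 6.6, 151.5]
eef_rot: [-0.0, 0.982, -0.19, 0.001]
wrist_force: [-0.2, -0.5, -1.1]
grip_width: 0.309
gripper_force: 15.8
t 33.47 pos [542.6   6.6 151.5] yaw -21.95 F [-0.2 -0.5 -1.1] w 26.26
T [-0.04, 0.0, 5.65] W [-0.0006, -0.0014, -0.0001]
```

```bash
python3 -m jog '[{"twist":[0,0,0],"translation":[0,0,0.3],"claw":0.385},{"twist":[0,0,0],"translation":[0,0,0.6],"claw":0.385},{"twist":[0,0,0],"translation":[0,0,1],"claw":0.385},{"twist":[0,0,0],"translation":[0,0,1.4],"claw":0.385},{"twist":[0,0,0],"translation":[0,0,1.7],"claw":0.385}]'
python3 -m jog '[{"twist":[0,0,0],"translation":[0,0,0.5],"claw":0.385},{"twist":[0,0,0],"translation":[0,0,1.2],"claw":0.385},{"twist":[0,0,0],"translation":[0,0,2],"claw":0.385},{"twist":[0,0,0],"translation":[0,0,2.7],"claw":0.385},{"twist":[0,0,0],"translation":[0,0,3.2],"claw":0.385}]'
python3 -m jog '[{"twist":[0,0,0],"translation":[0,0,0.2],"claw":0.385},{"twist":[0,0,0],"translation":[0,0,0.4],"claw":0.385},{"twist":[0,0,0],"translation":[0,0,0.5],"claw":0.385},{"twist":[0,0,0],"translation":[0,0,0.6],"claw":0.385},{"twist":[0,0,0],"translation":[0,0,0.6],"claw":0.385}]'
python3 to.py 542.3 6.7 92 -21.95
```

```text
t: 33.88
eef_pos: [541.6, 6.5, 133.0]
eef_rot: [0.0, 0.982, -0.19, -0.0]
wrist_force: [-0.4, 0.4, -0.9]
grip_width: 0.307
gripper_force: 15.8
t: 34.3
eef_pos: [541.3, 6.4, 100.4]
eef_rot: [0.0, 0.982, -0.19, -0.001]
wrist_force: [-0.3, 0.6, -0.6]
grip_width: 0.31
gripper_force: 15.8
t: 34.72
eef_pos: [542.2, 6.5, 95.9]
eef_rot: [-0.0, 0.982, -0.19, 0.0]
wrist_force: [-0.5, -0.0, 0.0]
grip_width: 0.307
gripper_force: 15.8
t 34.72 pos [542.2   6.5  95.9] yaw -21.95 F [-0.5 -0.   0. ] w 26.1
T [0.01, -0.02, 0.39] W [-0.0001, -0.0003, -0.0001]
```

```bash
python3 -m jog '[{"twist":[0,0,0],"translation":[0,0,0.05],"claw":0.385},{"twist":[0,0,0],"translation":[0,0,0.1],"claw":0.385},{"twist":[0,0,0],"translation":[0,0,0.15],"claw":0.385},{"twist":[0,0,0],"translation":[0,0,0.2],"claw":0.385},{"twist":[0,0,0],"translation":[0,0,0.2],"claw":0.385}]'
python3 -m jog '[{"twist":[0,0,0],"translation":[0,0,0.05],"claw":0.385},{"twist":[0,0,0],"translation":[0,0,0.1],"claw":0.385},{"twist":[0,0,0],"translation":[0,0,0.15],"claw":0.385},{"twist":[0,0,0],"translation":[0,0,0.2],"claw":0.385},{"twist":[0,0,0],"translation":[0,0,0.2],"claw":0.385}]'
```

```text
t: 35.13
eef_pos: [542.0, 6.5, 93.7]
eef_rot: [0.0, 0.982, -0.19, -0.0]
wrist_force: [-0.2, -0.5, 0.3]
grip_width: 0.308
gripper_force: 15.8
t: 35.55
eef_pos: [543.0, 6.3, 92.9]
eef_rot: [-0.0, 0.982, -0.19, 0.001]
wrist_force: [-0.1, -1.0, 4.8]
grip_width: 0.309
gripper_force: 16.4
```

Floor contact at 92.9, where I picked the tongs up. Easing off, opening and rising.

```bash
python3 -m jog '[{"twist":[0,0,0],"translation":[0,0,-0.1],"claw":0.385},{"twist":[0,0,0],"translation":[0,0,-0.12],"claw":0.37},{"twist":[0,0,0],"translation":[0,0,-0.12],"claw":0.36},{"twist":[0,0,0],"translation":[0,0,-0.12],"claw":0.34},{"twist":[0,0,0],"translation":[0,0,-0.12],"claw":0.3}]'
python3 -m jog '[{"twist":[0,0,0],"translation":[0,0,0],"claw":0.2},{"twist":[0,0,0],"translation":[0,0,0],"claw":0},{"twist":[0,0,0],"translation":[0,0,0],"claw":-0.4},{"twist":[0,0,0],"translation":[0,0,0],"claw":-1},{"twist":[0,0,0],"translation":[0,0,0],"claw":-1}]'
python3 -m jog '[{"twist":[0,0,0],"translation":[0,0,0],"claw":-1},{"twist":[0,0,0],"translation":[0,0,0],"claw":-1},{"twist":[0,0,0],"translation":[0,0,0],"claw":-1},{"twist":[0,0,0],"translation":[0,0,0],"claw":-1},{"twist":[0,0,0],"translation":[0,0,0],"claw":-1}]'
python3 -m jog '[{"twist":[0,0,0],"translation":[0,0,-0.5],"claw":-1},{"twist":[0,0,0],"translation":[0,0,-1.5],"claw":-1},{"twist":[0,0,0],"translation":[0,0,-3],"claw":-1},{"twist":[0,0,0],"translation":[0,0,-5],"claw":-1},{"twist":[0,0,0],"translation":[0,0,-7],"claw":-1}]'
python3 -m jog '[{"twist":[0,0,0],"translation":[0,0,-2],"claw":-1},{"twist":[0,0,0],"translation":[0,0,-4],"claw":-1},{"twist":[0,0,0],"translation":[0,0,-6],"claw":-1},{"twist":[0,0,0],"translation":[0,0,-7],"claw":-1},{"twist":[0,0,0],"translation":[0,0,-7],"claw":-1}]'
python3 -m jog '[{"twist":[0,0,0],"translation":[0,0,0],"claw":-1},{"twist":[0,0,0],"translation":[0,0,0],"claw":-1},{"twist":[0,0,0],"translation":[0,0,0],"claw":-1},{"twist":[0,0,0],"translation":[0,0,0],"claw":-1},{"twist":[0,0,0],"translation":[0,0,0],"claw":-1}]'
python3 - <<'E'
from h import *
p,d=optics.capture("side"); np.savez("s9.npz",p=p,d=d)
cv2.imwrite("pics/s9.png",cv2.resize(p[130:390,200:440],(552,598),interpolation=cv2.INTER_CUBIC)[:,:,::-1])
E
```

```text
t: 35.97
eef_pos: [541.7, 6.6, 92.6]
eef_rot: [0.0, 0.982, -0.19, -0.0]
wrist_force: [0.3, 0.2, 0.7]
grip_width: 0.347
gripper_force: 0.0
t: 36.38
eef_pos: [542.0, 6.5, 93.0]
eef_rot: [0.0, 0.982, -0.19, -0.0]
wrist_force: [0.4, 0.6, -0.1]
grip_width: 0.909
gripper_force: 0.0
t: 36.8
eef_pos: [542.0, 6.5, 93.0]
eef_rot: [0.0, 0.982, -0.19, 0.0]
wrist_force: [-0.9, 0.1, 0.3]
grip_width: 0.998
gripper_force: 0.0
t: 37.22
eef_pos: [541.9, 6.6, 164.5]
eef_rot: [-0.0, 0.982, -0.19, 0.0]
wrist_force: [1.2, 1.0, -1.0]
grip_width: 1.0
gripper_force: 0.0
t: 37.63
eef_pos: [544.0, 6.9, 236.6]
eef_rot: [-0.001, 0.982, -0.19, 0.003]
wrist_force: [0.5, 0.5, 0.9]
grip_width: 1.002
gripper_force: 0.0
t: 38.05
eef_pos: [541.5, 6.4, 232.0]
eef_rot: [0.0, 0.982, -0.19, -0.001]
wrist_force: [0.3, -0.5, -0.4]
grip_width: 0.999
gripper_force: 0.0
```

View pics/s9.png

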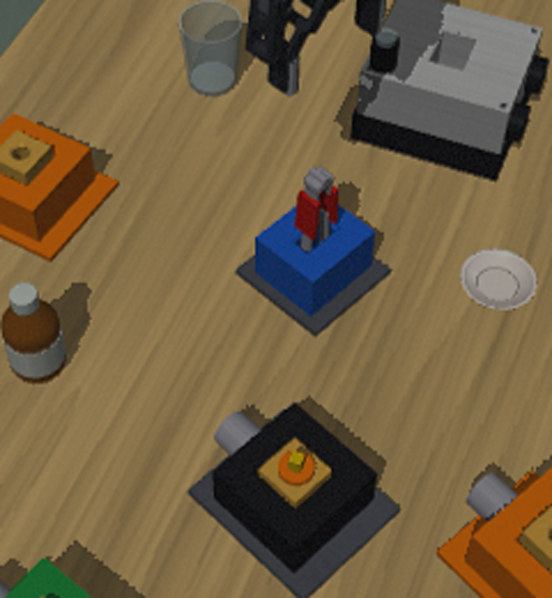

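The picture shows the tongs upright in the blue stand at (318,205) and the plug seated in the black holder at (297,465). The bottle, beaker and dish are where they were and the gripper is clear, so I'm handing in.

```bash
python3 -c "
from rig import env
print(env.close_job())"
```

```text
the job is handed in; nothing more can be done
None
```

I handed the job in at about 38 s: the plug is seated in the black holder with the sleeve fully down, I held about 15–16 N for over a second (highest reading 16.2 N), and the tongs stand upright in the blue stand again.

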